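# Size a bushing on the stepped gauge and put it on its stock post

### The arm

A 6-joint arm with a two-finger parallel gripper is mounted at the origin on a cart in front of the work surface, level with it; the furniture and walls round the work are solid. World frame = base frame: x ahead of the robot, y to its left, z up, the work surface at z = 0. Lengths are in m, angles in degrees, forces in N, time in s.
With the tool pointing down it reaches from about 0.375 to 0.825 m from the base axis. Payload 5.5 kg.
Tool frame: the origin (TCP) lies midway between the tips of the shut fingers; the grasp point (between the pads) lies 19 mm behind it; z points along the fingers, y is the line along which they close (so a half turn about z gives the same grasp; the last joint's range is limited). The gripper opens to 85 mm and grips with 20 to 120 N. Pads are 22 mm wide; open, the fingers measure 114 mm over their backs; the gripper's body (76 mm by 85 mm) begins 54 mm behind the grasp point. The pads swing forward as they close: fully open they stand 13 mm farther back than shut.
Start: joints at [73.281, 17.962, -2.699, 69.339, 0, 90], TCP at [0.173, 0.575, 0.231] pointing down, gripper open.
Joint ranges: [-152.73, 152.73], [-39.44, 99.34], [-58.76, 71.6], [-118.89, 123.64], [-81.53, 83.1], [-180, 180]. Speed limits (degrees/s): [136.94, 136.94, 172.46, 180, 180, 180].

### API

Orientations are given as [roll, pitch, yaw] about the fixed x, y, z axes, in that order (R = Rz(yaw) Ry(pitch) Rx(roll)).
In Python, from workcell import observe, capture, calibration, sign_off gives the robot as it stands. The module is installed in compiled form; this text tells all that it offers.
- The arm moves only by the tool arm_command, never from a script. Its argument "commands" is a list that holds one entry, the list of rows, each a list of 7 numbers: the finger opening in cm, from 0 to 8.54, then the shift along the tool's x, y, z in cm, then the turn, a rotation vector about the tool's x, y, z in rad. A call has 1 to 8 rows; each row shifts and turns the commanded pose from where the row before left it, along the tool's axes as they then stand; what a row does not reach is not made up. A row lasts 1/12 s, in which the tool goes at most 41.7 mm and 7.16 degrees, less where a joint would pass 70% of its speed; a pose out of reach is approached as far as the arm can. A call with a gripper value outside its range is refused whole. The fingers move at their own pace and stop on an object; the grip force is fixed at half the most. Time passes only in rows, so rows that do not move let the fingers close. It gives the time, the measured TCP pose, the force, the opening and the grip force at its end, in the units of the state.
- observe(): the state, without advancing time (a new reading comes with each control period).
- capture(name): name is "scene" or "top"; returns the picture (480x640x3 uint8, blue, green, red); there is no depth.
- calibration(name): a dict with "intrinsics" (3x3 intrinsics, pixels), "dist" ([k1, k2, p1, p2, k3] as OpenCV has them; the pictures are not rectified), "extrinsics" (4x4, takes a point from world to camera coordinates). Camera axes: x right, y up, looking along -z (the intrinsics and any distortion apply to the point x, -y, -z); pixel columns grow to the right and rows downward; lengths in m; the calibration is good to about 2 mm. A picture is of the moment at which its call begins. calibration takes no time and is no camera call.
- sign_off(): hands the job in; it is judged then, once.
The state is a dict: "clock": time; "qpos": joint angles; "qvel": joint speeds; "joint_torque": joint torques, N m; "tcp_pos": TCP position; "eef_rot": TCP orientation; "contact_force": force on the tool from outside, world axes, zero at the start; "torque": the same for the moment, N m; "finger_gap": opening from 0.0 (shut) to 1.0 (fully open); "gripper_force": force on a finger pad.
Only numpy, scipy, OpenCV 4.12 (cv2) and the standard library are available. Lean on these libraries where they do the work, as an engineer would, in place of code of your own. Each camera call takes 0.05 s, during which the arm holds its last target. There are 200 camera calls.

### The job

Size the bronze bushing that stands by itself: slide it down over the stepped mandrel of the bench gauge until its bore stops on a shoulder, press it home against the mandrel's spring with about 10 N, never over 15 N, and hold it there for a second to read which land it fits. Then take it off and slide it right down on to the shoulder of the rack post that is as thick as that land, and let go. Leave the two waiting bushings and the other things on the bench where they are.

Things in the scene. Friction and masses are not known exactly. Their poses are not given: they have to be found in the camera images.
- bushing_a_mid (a point): one of three look-alike bronze bushings: upright tube, 36 mm outside, 30 mm high, about 0.15 kg. One has a 15 mm bore, one 19, one 23; which is found on the gauge. Point: its centre, 15 mm above its underside; z = its axis. It stands on the bench top (z = 0) at the start, alone or at the waiting place. Grip it from above across the 36 mm, fingertips just clear of the bench.
- bushing_b_mid (a point): one of three look-alike bronze bushings: upright tube, 36 mm outside, 30 mm high, about 0.15 kg. One has a 15 mm bore, one 19, one 23; which is found on the gauge. Point: its centre, 15 mm above its underside; z = its axis. It stands on the bench top (z = 0) at the start, alone or at the waiting place. Grip it from above across the 36 mm, fingertips just clear of the bench.
- bushing_c_mid (a point): one of three look-alike bronze bushings: upright tube, 36 mm outside, 30 mm high, about 0.15 kg. One has a 15 mm bore, one 19, one 23; which is found on the gauge. Point: its centre, 15 mm above its underside; z = its axis. It stands on the bench top (z = 0) at the start, alone or at the waiting place. Grip it from above across the 36 mm, fingertips just clear of the bench.
- mandrel_tip (a point): top of the gauge's upright steel mandrel; sinks with it; z up = its axis. Downward from here: nose, rounded, 8 mm; land 14 mm thick, 8 mm long, one scribed line; conical shoulder 5 mm; land 18 mm thick, 8 mm long, two lines; shoulder 5 mm; land 22 mm thick, 8 mm long, three lines; shoulder 5 mm; foot 26 mm thick, 20 mm long, then the housing.
- gauge: bench gauge: dark round housing (foot 74 mm across) with the mandrel on top. Origin under its centre, on the bench. A bore is 1 mm wider than its land and stops on the shoulder below it: the underside of a bushing that is home lies 17.25 mm below the mandrel tip for the 15 mm bore (14 mm land), 30.25 mm for 19 (18 mm land), 43.25 mm for 23 (22 mm land). Never load it with over 15 N.
- mandrel (a joint): how far the sprung mandrel has sunk into its housing, m: 0 free, 0.006 at its hard stop; it begins to sink at about 2.5 N downward load (the bushing's weight included) and then takes 3 N more for each mm: 7 N at 1.5 mm, 10 N at 2.5 mm, 15 N at 4.2 mm
- post_14_seat (a point): aluminium post on the wooden rack, 14 mm thick, 1 scribed line like the 14 mm land, for the 15 mm bore. Point: top centre of its foot collar (30 mm across); the post rises 38 mm above it, last 10 mm tapered, z up. At its root a 5 mm high shoulder like the gauge's: the right bushing stops on it, underside 3.75 mm above the point; a wider bore drops to the collar. Posts are 65 mm apart, order varies.
- post_18_seat (a point): aluminium post on the wooden rack, 18 mm thick, 2 scribed lines like the 18 mm land, for the 19 mm bore. Point: top centre of its foot collar (30 mm across); the post rises 38 mm above it, last 10 mm tapered, z up. At its root a 5 mm high shoulder like the gauge's: the right bushing stops on it, underside 3.75 mm above the point; a wider bore drops to the collar. Posts are 65 mm apart, order varies.
- post_22_seat (a point): aluminium post on the wooden rack, 22 mm thick, 3 scribed lines like the 22 mm land, for the 23 mm bore. Point: top centre of its foot collar (30 mm across); the post rises 38 mm above it, last 10 mm tapered, z up. At its root a 5 mm high shoulder like the gauge's: the right bushing stops on it, underside 3.75 mm above the point; a wider bore drops to the collar. Posts are 65 mm apart, order varies.
- waiting_place (a point): point on the bench top midway between the two waiting bushings, which stand about 50 mm apart beyond one end of the rack (wooden board 60 x 210 x 12 mm); within 60 mm of it are the bushings that are to be left alone. Beware of the office chair at the left: its back reaches 0.35 m above the bench top over x 0.15 to 0.46, y 0.10 to 0.51; pass over it
- glue_tube: metal glue tube, 33x106x26 mm, lying; to be left alone
- solder_reel: solder reel, 46 mm across, 39 mm high, standing; to be left alone
- tweezers: steel tweezers, 124 mm long, lying; to be left alone
Things that resemble listed ones, but are neither listed nor needed, are in the scene too. Leave any purple look-alike of the part that bears bushing_b_mid alone.

How it is judged (in metres and radians):
On the way:
1. a bushing is down on its own shoulder of the mandrel, square, and pressed on it with more than 6 N, for 0.3 s ((((z of bushing_a_mid in the frame of mandrel_tip between -0.00425 and -0.00075 m or z of bushing_a_mid in the frame of mandrel_tip between -0.01725 and -0.01375 m or z of bushing_a_mid in the frame of mandrel_tip between -0.03025 and -0.02675 m) and horizontal distance between bushing_a_mid and mandrel_tip below 0.0015 m and angle between bushing_a_mid's own z axis and vertical below 0.08 rad and contact force between bushing_a and mandrel above 6 N) or ((z of bushing_b_mid in the frame of mandrel_tip between -0.00425 and -0.00075 m or z of bushing_b_mid in the frame of mandrel_tip between -0.01725 and -0.01375 m or z of bushing_b_mid in the frame of mandrel_tip between -0.03025 and -0.02675 m) and horizontal distance between bushing_b_mid and mandrel_tip below 0.0015 m and angle between bushing_b_mid's own z axis and vertical below 0.08 rad and contact force between bushing_b and mandrel above 6 N) or ((z of bushing_c_mid in the frame of mandrel_tip between -0.00425 and -0.00075 m or z of bushing_c_mid in the frame of mandrel_tip between -0.01725 and -0.01375 m or z of bushing_c_mid in the frame of mandrel_tip between -0.03025 and -0.02675 m) and horizontal distance between bushing_c_mid and mandrel_tip below 0.0015 m and angle between bushing_c_mid's own z axis and vertical below 0.08 rad and contact force between bushing_c and mandrel above 6 N))), for 0.3 s.
At the end, for the whole second after the job is handed in: The bushing that stood alone sits upright and released on the post that fits it, down on the shoulder at its root (underside 3.75 mm above the collar, -2 to +2.5 mm; within 2 mm of the axis), at rest; the other two are still at the waiting place, moved less than 20 mm (((((z of bushing_a_mid in the frame of post_14_seat between 0.01675 and 0.02125 m and horizontal distance between bushing_a_mid and post_14_seat below 0.002 m) or (z of bushing_a_mid in the frame of post_18_seat between 0.01675 and 0.02125 m and horizontal distance between bushing_a_mid and post_18_seat below 0.002 m) or (z of bushing_a_mid in the frame of post_22_seat between 0.01675 and 0.02125 m and horizontal distance between bushing_a_mid and post_22_seat below 0.002 m)) and angle between bushing_a_mid's own z axis and vertical below 0.08 rad and linear speed of bushing_a below 0.02 m/s and horizontal distance between each of bushing_b_mid, bushing_c_mid and waiting_place below 0.06 m and distance of each of bushing_b_mid, bushing_c_mid from where it was at the start of the episode below 0.02 m) or (((z of bushing_b_mid in the frame of post_14_seat between 0.01675 and 0.02125 m and horizontal distance between bushing_b_mid and post_14_seat below 0.002 m) or (z of bushing_b_mid in the frame of post_18_seat between 0.01675 and 0.02125 m and horizontal distance between bushing_b_mid and post_18_seat below 0.002 m) or (z of bushing_b_mid in the frame of post_22_seat between 0.01675 and 0.02125 m and horizontal distance between bushing_b_mid and post_22_seat below 0.002 m)) and angle between bushing_b_mid's own z axis and vertical below 0.08 rad and linear speed of bushing_b below 0.02 m/s and horizontal distance between each of bushing_a_mid, bushing_c_mid and waiting_place below 0.06 m and distance of each of bushing_a_mid, bushing_c_mid from where it was at the start of the episode below 0.02 m) or (((z of bushing_c_mid in the frame of post_14_seat between 0.01675 and 0.02125 m and horizontal distance between bushing_c_mid and post_14_seat below 0.002 m) or (z of bushing_c_mid in the frame of post_18_seat between 0.01675 and 0.02125 m and horizontal distance between bushing_c_mid and post_18_seat below 0.002 m) or (z of bushing_c_mid in the frame of post_22_seat between 0.01675 and 0.02125 m and horizontal distance between bushing_c_mid and post_22_seat below 0.002 m)) and angle between bushing_c_mid's own z axis and vertical below 0.08 rad and linear speed of bushing_c below 0.02 m/s and horizontal distance between each of bushing_a_mid, bushing_b_mid and waiting_place below 0.06 m and distance of each of bushing_a_mid, bushing_b_mid from where it was at the start of the episode below 0.02 m))); the robot touches nothing.
It fails at once if a bushing is pressed on the mandrel with more than 15 N (contact force between any of bushing_a, bushing_b, bushing_c and mandrel above 15 N).
It fails at once if glue tube, solder reel or tweezers moved by more than 30 mm (distance of any of glue_tube, solder_reel, tweezers from where it was at the start of the episode above 0.03 m).
It also fails if it takes over 72 s, if anything falls off the work surface, if the arm or the gripper's body presses on something with over 40 N, if the wrist force passes 120 N, or if a joint passes its speed limit or range.

## Working session

There is one attempt and no reset: what is moved stays moved. The work goes in short steps, Python scripts to look and compute and a tool call to move; the robot and the scene stay as the last step left them, time stands still between calls to the robot, and variables do not carry over. Pictures are saved under pics/ and viewed, at most 10 in all, crops included, and the job is handed in when it is done.

Besides the shell and the picture viewer there is one more tool, called in YAML: its name, and indented under it one key for each argument. arm_command: Moves the arm, as the interface text tells. Its arguments: {"type":"object","properties":{"commands":{"type":"array","items":{"type":"array","items":{"type":"array","items":{"type":"number"}}}}},"required":["commands"]}

```bash
mkdir -p pics; cat > h.py <<'E'
import numpy as np, cv2
from workcell import observe, capture, calibration, sign_off
def ray(name,uv):
    c=calibration(name);K=np.array(c["intrinsics"]);d=np.array(c["dist"]);T=np.array(c["extrinsics"])
    p=cv2.undistortPoints(np.array([[uv]],float),K,d)[0,0]
    v=T[:3,:3].T@np.array([p[0],-p[1],-1.]);o=-T[:3,:3].T@T[:3,3]
    return o,v
def onz(name,uv,z):
    o,v=ray(name,uv);return o+v*(z-o[2])/v[2]
def pix(name,P):
    c=calibration(name);K=np.array(c["intrinsics"]);d=np.array(c["dist"]);T=np.array(c["extrinsics"])
    q=T[:3,:3]@np.array(P,float)+T[:3,3];q=q*[1,-1,-1]
    return cv2.projectPoints(q[None],np.zeros(3),np.zeros(3),K,d)[0][0,0]
E
python3 - <<'E'
from h import *
for n in("scene","top"):
    cv2.imwrite(f"pics/{n}0.png",capture(n)); o,v=ray(n,(320,240)); print(n,o.round(3),v.round(3))
print(observe())
E
```

```text
scene [-0.192 -0.545  0.511] [ 0.75   0.482 -0.453]
top [ 0.358 -0.039  1.315] [ 0.114 -0.046 -0.992]
{'clock': 0.1, 'qpos': array([ 7.32806136e+01,  1.79996097e+01, -2.74703685e+00,  6.93394720e+01,
       -5.57760840e-04,  9.00013655e+01]), 'qvel': array([ 0.01135546,  0.00062582,  0.10955637, -0.0199759 ,  0.03499003,
        0.11136419]), 'joint_torque': array([-3.42038975e-04, -5.40764916e+01,  3.40541482e+01,  1.11973294e-02,
       -1.20738815e-05, -9.64303325e-06]), 'tcp_pos': array([0.17246915, 0.57415251, 0.23053751]), 'eef_rot': array([-1.79913881e+02,  5.59812558e-04,  1.63279249e+02]), 'contact_force': array([-0.25999527,  0.40643174,  0.14608213]), 'torque': array([ 0.01514568, -0.01831449,  0.03278594]), 'gripper_force': 0.0, 'finger_gap': 1.0044480263367068}
```

View pics/scene0.png

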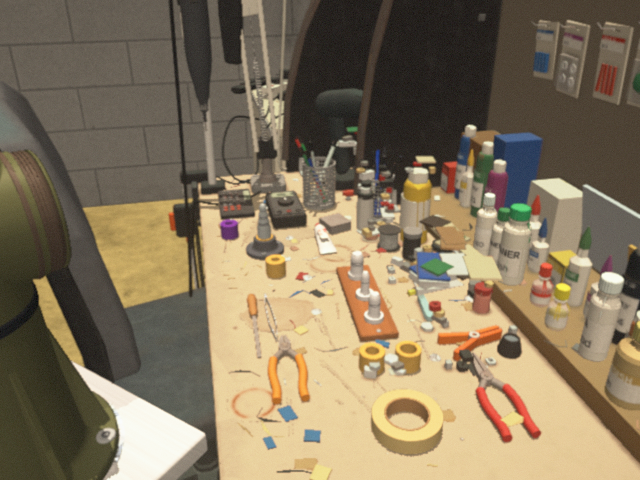

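View pics/top0.png

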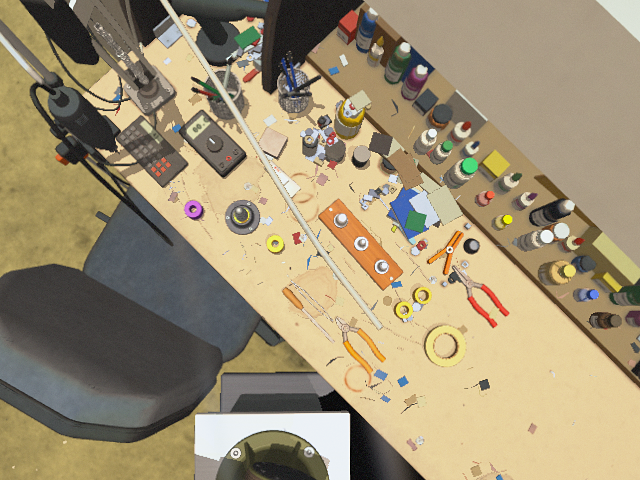

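The top view shows the lone bushing at (275,243), the gauge at (242,216), the rack posts at (341,220), (362,243) and (381,267), and the waiting pair at (404,310) and (423,295). The purple look-alike is at (194,209). In the scene view the lone bushing is at (276,266) and the gauge at (263,220).

```bash
python3 - <<'E'
from h import *
for n in [("bush",(275,243),.03),("m",(242,216),.12),("gaugefoot",(242,216),0),("p1",(341,220),.05),("p2",(362,243),.05),("p3",(381,267),.05),("w1",(404,310),.03),("w2",(423,295),.03),("purple",(194,209),.03),("pole end",(380,325),0),("pole end.3",(380,325),.3),("pole up0",(230,100),0)]:
    print(n[0],onz("top",n[1],n[2]).round(3))
print(pix("top",observe()["tcp_pos"]),pix("scene",observe()["tcp_pos"]))
print("base",pix("top",[0,0,0]),pix("top",[.5,0,0]),pix("top",[.5,.3,0]))
a=cv2.imread("pics/top0.png")[190:310,170:440];cv2.imwrite("pics/topc.png",cv2.resize(a,None,fx=2.9,fy=2.9,interpolation=cv2.INTER_CUBIC))
a=cv2.imread("pics/scene0.png")[180:380,210:430];cv2.imwrite("pics/scenec.png",cv2.resize(a,None,fx=3,fy=3,interpolation=cv2.INTER_CUBIC))
E
```

```text
bush [ 0.499 -0.005  0.03 ]
m [0.542 0.056 0.12 ]
gaugefoot [0.56  0.066 0.   ]
p1 [ 0.545 -0.141  0.05 ]
p2 [ 0.497 -0.184  0.05 ]
p3 [ 0.448 -0.222  0.05 ]
w1 [ 0.36  -0.272  0.03 ]
w2 [ 0.39  -0.312  0.03 ]
purple [0.57  0.163 0.03 ]
pole end [ 0.329 -0.226  0.   ]
pole end.3 [ 0.335 -0.183  0.3  ]
pole up0 [0.816 0.095 0.   ]
[-71.73204286 422.08780179] [-121.60167354  146.66031374]
base [272.35107971 487.5059387 ] [272.99229619 244.16526684] [130.08914527 244.03799515]
```

View pics/topc.png

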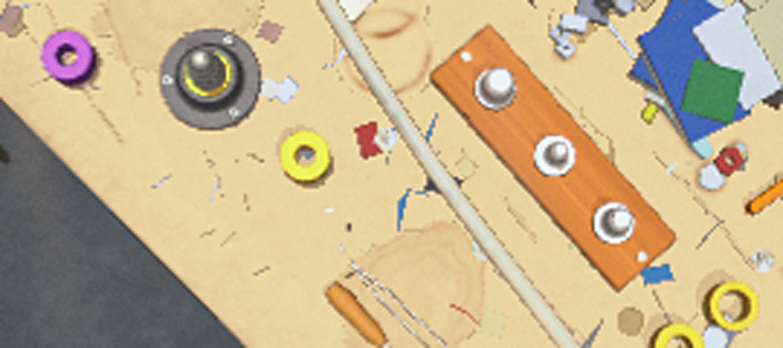

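View pics/scenec.png

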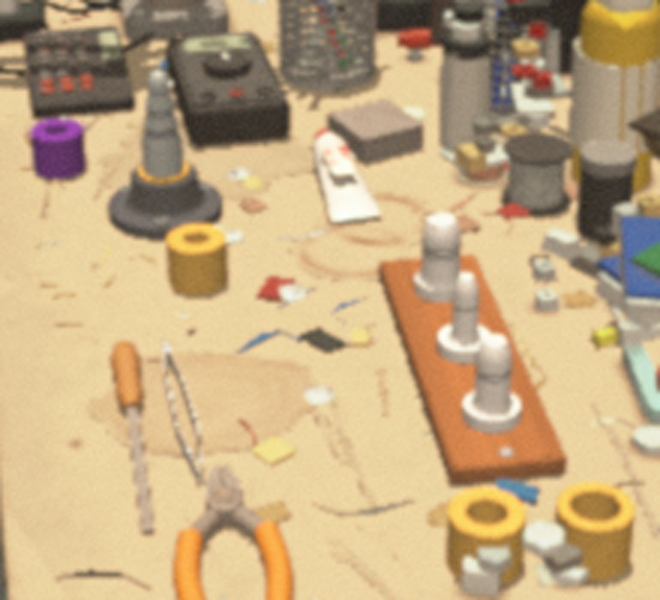

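Crops confirm it: the lone bronze bushing stands at top (275,243) / scene (276,266), and the purple one at top (194,209) is the look-alike. Post order along the rack, from the far end, looks like 22 (thickest, top (341,219)), 14 (361,242), 18 (383,265). The pale pole in the top view looks overhead, so I'll check its height.

```bash
cat >> h.py <<'E'
def tri(a,b,na="top",nb="scene"):
    A=np.zeros((3,3));B=np.zeros(3)
    L=[ray(na,a),ray(nb,b)]
    for o,v in L:
        M=np.eye(3)-np.outer(v,v)/(v@v);A+=M;B+=M@o
    p=np.linalg.solve(A,B)
    return p,[np.linalg.norm(np.cross(p-o,v))/np.linalg.norm(v) for o,v in L][0]*2
def blobs(im,lo,hi,amin=20):
    m=cv2.inRange(cv2.cvtColor(im,cv2.COLOR_BGR2HSV),lo,hi)
    n,l,s,c=cv2.connectedComponentsWithStats(m)
    r=[]
    for i in range(1,n):
        if s[i,4]>=amin:
            cn=cv2.findContours((l==i).astype(np.uint8),0,2)[0][0];h=cv2.convexHull(cn);M=cv2.moments(h)
            if M["m00"]>0:r.append((round(M["m10"]/M["m00"],2),round(M["m01"]/M["m00"],2),M["m00"],tuple(s[i,:4])))
    return r
E
python3 - <<'E'
from h import *
t=cv2.imread("pics/top0.png");s=cv2.imread("pics/scene0.png")
for b in blobs(t,(22,150,120),(35,255,255),40):
    if 170<b[0]<440 and 190<b[1]<330: print("top yellow",b,onz("top",b[:2],.0165).round(4))
for b in blobs(s,(12,130,80),(30,255,255),60):
    if 210<b[0]<430 and 180<b[1]<380: print("scene yellow",b,onz("scene",b[:2],.0165).round(4))
for n,a,b in [("tip",(241.4,211.4),(262.7,204)),("p22",(341,219),(357,252)),("p14",(361.4,242.4),(365.3,272)),("p18",(383.1,265.5),(374.7,293))]:
    p,g=tri(a,b);print(n,p.round(4),round(g,4))
# collars / gauge foot in top: print the blobs
for b in blobs(t,(0,0,170),(180,40,255),30):
    if 325<b[0]<400 and 200<b[1]<285: print("white",b,onz("top",b[:2],.02).round(4))
for b in blobs(t,(0,0,40),(180,70,135),200):
    if 215<b[0]<270 and 190<b[1]<240: print("foot",b,onz("top",b[:2],.01).round(4))
# pole height bound: height at which point on ray leaves scene frame
for uv in [(230,100),(275,170),(330,250),(375,320)]:
    for z in np.arange(.1,1.2,.05):
        q=pix("scene",onz("top",uv,z))
        if q[1]<0: print("pole",uv,"z>",round(z,2),q.round(0),onz("top",uv,z).round(2));break
E
```

```text
top yellow (274.85, 243.3, 210.0, (np.int32(267), np.int32(235), np.int32(17), np.int32(17))) [ 0.5    -0.0044  0.0165]
top yellow (422.78, 294.9, 203.0, (np.int32(415), np.int32(287), np.int32(17), np.int32(17))) [ 0.391  -0.3149  0.0165]
top yellow (403.76, 309.51, 200.5, (np.int32(396), np.int32(302), np.int32(17), np.int32(16))) [ 0.3608 -0.2739  0.0165]
scene yellow (417.2, 189.64, 565.0, (np.int32(403), np.int32(179), np.int32(29), np.int32(24))) [ 0.9686 -0.0741  0.0165]
scene yellow (423.83, 236.37, 56.0, (np.int32(421), np.int32(230), np.int32(7), np.int32(14))) [ 0.7466 -0.1857  0.0165]
scene yellow (274.99, 265.45, 384.0, (np.int32(265), np.int32(254), np.int32(20), np.int32(24))) [ 0.4983 -0.0051  0.0165]
scene yellow (370.81, 278.81, 158.5, (np.int32(364), np.int32(265), np.int32(17), np.int32(29))) [ 0.5474 -0.1728  0.0165]
scene yellow (366.3, 307.25, 2347.5, (np.int32(337), np.int32(267), np.int32(61), np.int32(74))) [ 0.4666 -0.2076  0.0165]
scene yellow (251.77, 304.4, 149.5, (np.int32(247), np.int32(294), np.int32(10), np.int32(22))) [ 0.3779 -0.0488  0.0165]
scene
[... 483 characters left out ...]
0.227   0.0576] 0.0033
white (340.22, 219.84, 128.0, (np.int32(334), np.int32(214), np.int32(14), np.int32(13))) [ 0.5495 -0.1417  0.02  ]
white (360.74, 243.28, 136.5, (np.int32(354), np.int32(237), np.int32(14), np.int32(14))) [ 0.4998 -0.1845  0.02  ]
white (381.22, 266.45, 138.5, (np.int32(375), np.int32(260), np.int32(14), np.int32(14))) [ 0.4509 -0.2272  0.02  ]
foot (244.08, 216.18, 772.0, (np.int32(228), np.int32(201), np.int32(32), np.int32(34))) [0.5582 0.0608 0.01  ]
pole (230, 100) z> 0.45 [295.  -3.] [0.66 0.05 0.45]
pole (275, 170) z> 0.5 [287. -34.] [ 0.55 -0.02  0.5 ]
pole (330, 250) z> 0.5 [284. -33.] [ 0.44 -0.09  0.5 ]
pole (375, 320) z> 0.5 [278. -31.] [ 0.35 -0.15  0.5 ]
```

arm_command:
  commands:
    - [[8.5,0,0,-4,0,0,0],[8.5,0,0,-4,0,0,0],[8.5,0,0,-4,0,0,0],[8.5,0,0,-4,0,0,0],[8.5,0,0,-4,0,0,0],[8.5,-2.8,-2.7,-1,0,0,0],[8.5,-2.8,-2.7,-1,0,0,0],[8.5,-2.8,-2.7,0,0,0,0]]

```text
clock: 0.77
tcp_pos: [0.2304, 0.4729, 0.4531]
eef_rot: [179.8, 0.0, 163.4]
contact_force: [1.2, -0.0, 1.4]
finger_gap: 0.992
gripper_force: 0.0
```

arm_command:
  commands:
    - [[8.5,-2.8,-2.7,0,0,0,0],[8.5,-2.8,-2.7,0,0,0,0],[8.5,-2.8,-2.7,0,0,0,0],[8.5,-2.8,-2.7,0,0,0,0],[8.5,-2.8,-2.7,0,0,0,0],[8.5,-2.8,-2.7,0,0,0,0],[8.5,-2.8,-2.7,0,0,0,0],[8.5,-2.8,-2.7,0,0,0,0]]

```text
clock: 1.43
tcp_pos: [0.3824, 0.1998, 0.4512]
eef_rot: [-180.0, -0.0, 163.3]
contact_force: [1.0, 1.1, 0.5]
finger_gap: 0.995
gripper_force: 0.0
```

```bash
python3 - <<'E'
from h import *
a=capture("top");b=capture("scene");cv2.imwrite("pics/t1.png",a);cv2.imwrite("pics/s1.png",b)
c=np.hstack([cv2.resize(a,(400,300)),cv2.resize(b,(400,300))]);cv2.imwrite("pics/c1.png",c)
o=observe();print(o["tcp_pos"],o["eef_rot"],o["qpos"].round(1),o["contact_force"])
E
```

```text
[0.38400158 0.19724715 0.4511062 ] [-1.79906105e+02  6.01736591e-02  1.62843414e+02] [27.3 -0.2  4.3 94.5 -0.1 44.4] [-0.43951352  0.48881431 -0.50993803]
```

View pics/c1.png

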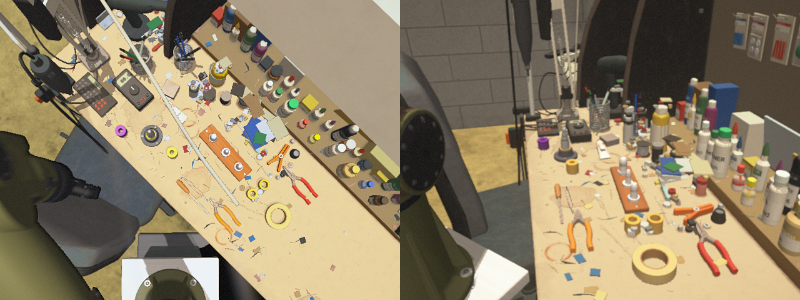

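The top view shows the arm coming in over the chair, with the pale pole running over the work area and nothing touching yet. I'll check the pole's ends and the arm's position before going under it.

```bash
python3 - <<'E'
from h import *
t=cv2.imread("pics/t1.png");s=cv2.imread("pics/s1.png")
z=lambda a,w,h:cv2.resize(a,(w,h),interpolation=cv2.INTER_CUBIC)
cv2.imwrite("pics/c2.png",np.vstack([np.hstack([z(t[280:380,340:473],400,300),z(t[0:100,120:253],400,300)]),np.hstack([z(t[230:400,0:227],400,300),z(s[0:200,200:467],400,300)])]))
print(pix("top",[.384,.197,.451]))
# pole widths: sample perpendicular profiles
g=cv2.cvtColor(cv2.imread("pics/top0.png"),cv2.COLOR_BGR2HSV)[...,1].astype(np.float32)
p0=np.array([165.,0]);p1=np.array([380.,325.]);d=(p1-p0)/np.linalg.norm(p1-p0);n=np.array([-d[1],d[0]])
for f in np.linspace(.3,.95,6):
    prof=[]
    for k in np.arange(-10,10.1,1):
        v=[cv2.getRectSubPix(g,(1,1),tuple(map(float,p0+(p1-p0)*f+d*j+n*k)))[0,0] for j in range(-6,7)]
        prof.append(int(np.median(v)))
    print(round(f,2),prof)
E
```

```text
[118.97985503 292.87131455]
0.3 [36, 39, 42, 42, 42, 41, 40, 40, 42, 55, 53, 29, 11, 13, 29, 49, 55, 42, 39, 37, 37]
0.43 [57, 55, 56, 58, 58, 62, 55, 51, 52, 51, 60, 71, 50, 22, 9, 14, 34, 57, 78, 79, 78]
0.56 [81, 82, 80, 78, 38, 19, 16, 12, 9, 7, 6, 5, 6, 27, 55, 32, 12, 12, 31, 54, 77]
0.69 [177, 153, 92, 79, 79, 81, 81, 81, 79, 79, 79, 80, 80, 79, 83, 67, 39, 16, 11, 25, 45]
0.82 [78, 78, 81, 89, 86, 79, 78, 78, 78, 79, 79, 80, 81, 75, 46, 27, 14, 24, 44, 54, 70]
0.95 [80, 78, 79, 79, 78, 78, 79, 80, 82, 74, 52, 37, 16, 20, 37, 58, 74, 80, 79, 80, 79]
```

View pics/c2.png

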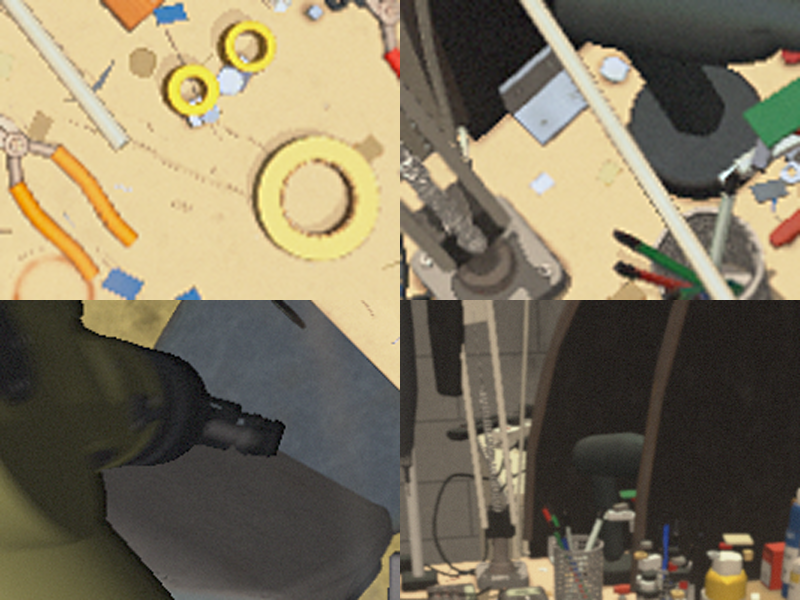

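```bash
python3 - <<'E'
from h import *
for uv in [(170,8),(200,54),(230,100),(275,170),(330,250),(375,318)]:
    print(uv,[(round(z,1),*pix("scene",onz("top",uv,z)).round(0).astype(int)) for z in np.arange(0,1.0,.15)])
g=cv2.cvtColor(cv2.imread("pics/scene0.png"),cv2.COLOR_BGR2GRAY)
for r in range(0,180,20): print(r,g[r:r+5,270:300].mean(0).round(0).astype(int).tolist())
E
```

```text
(170, 8) [(np.float64(0.0), np.int64(322), np.int64(166)), (np.float64(0.2), np.int64(315), np.int64(120)), (np.float64(0.3), np.int64(307), np.int64(63)), (np.float64(0.4), np.int64(298), np.int64(-8)), (np.float64(0.6), np.int64(285), np.int64(-99)), (np.float64(0.8), np.int64(269), np.int64(-219)), (np.float64(0.9), np.int64(246), np.int64(-383))]
(200, 54) [(np.float64(0.0), np.int64(322), np.int64(183)), (np.float64(0.2), np.int64(315), np.int64(133)), (np.float64(0.3), np.int64(307), np.int64(71)), (np.float64(0.4), np.int64(296), np.int64(-6)), (np.float64(0.6), np.int64(283), np.int64(-103)), (np.float64(0.8), np.int64(266), np.int64(-230)), (np.float64(0.9), np.int64(242), np.int64(-402))]
(230, 100) [(np.float64(0.0), np.int64(322), np.int64(203)), (np.float64(0.2), np.int64(315), np.int64(147)), (np.float64(0.3), np.int64(306), np.int64(80)), (np.float64(0.4), np.int64(295), np.int64(-3)), (np.float64(0.6), np.int64(281), np.int64(-108)), (np.float64(0.8), np.int64(262), np.int64(-243)), (np.float64(0.9), np.int64(238), np.int64(-421))]
(275, 170) [(np.float64(0.0), np.int
[... 1537 characters left out ...]
67, 66, 56, 45]
80 [147, 116, 94, 87, 78, 74, 78, 81, 78, 94, 124, 139, 140, 150, 166, 171, 156, 117, 75, 65, 66, 66, 63, 62, 54, 42, 37, 40, 37, 38]
100 [167, 169, 167, 181, 202, 210, 207, 203, 194, 171, 153, 153, 162, 140, 94, 67, 66, 66, 68, 62, 53, 43, 39, 37, 34, 39, 38, 38, 35, 37]
120 [140, 148, 164, 169, 169, 177, 198, 203, 178, 158, 169, 190, 169, 113, 68, 63, 66, 63, 61, 53, 42, 38, 37, 36, 39, 37, 38, 39, 41, 40]
140 [47, 47, 64, 109, 149, 168, 165, 149, 142, 132, 116, 112, 97, 74, 65, 66, 66, 64, 58, 47, 41, 41, 41, 43, 45, 51, 66, 75, 77, 69]
160 [85, 86, 99, 108, 117, 137, 151, 147, 141, 133, 122, 120, 134, 144, 139, 109, 66, 45, 41, 41, 40, 42, 44, 44, 43, 42, 42, 46, 70, 111]
```

arm_command:
  commands:
    - [[8.5,-2.9,-1.1,0,0,0,0],[8.5,-2.9,-1.1,0,0,0,0],[8.5,-2.9,-1.1,0,0,0,0],[8.5,-2.9,-1.1,0,0,0,0],[8.5,-2.9,-1.1,0,0,0,0],[8.5,-2.9,-1.1,0,0,0,0],[8.5,0,0,3,0,0,0],[8.5,0,0,4,0,0,0]]

```text
clock: 2.2
tcp_pos: [0.5331, 0.0883, 0.3826]
eef_rot: [179.8, 0.3, 163.2]
contact_force: [0.8, 0.2, 0.2]
finger_gap: 0.994
gripper_force: 0.0
```

arm_command:
  commands:
    - [[8.5,0,0,4,0,0,0],[8.5,0,0,4,0,0,0],[8.5,0,0,3,0,0,0],[8.5,0,0,2,0,0,0.12],[8.5,0,0,0,0,0,0.12],[8.5,0,0,0,0,0,0.12],[8.5,0,0,0,0,0,0.12],[8.5,0,0,0,0,0,0]]

```text
clock: 2.87
tcp_pos: [0.5293, 0.0892, 0.2507]
eef_rot: [-180.0, -0.1, 135.7]
contact_force: [0.1, 0.7, 0.0]
finger_gap: 0.993
gripper_force: 0.0
```

```bash
python3 - <<'E'
from h import *
a=capture("top");b=capture("scene");cv2.imwrite("pics/t2.png",a);cv2.imwrite("pics/s2.png",b)
c=np.hstack([cv2.resize(a,(400,300)),cv2.resize(b,(400,300))]);cv2.imwrite("pics/c3.png",c)
o=observe();print(o["tcp_pos"],o["eef_rot"],o["qpos"].round(1),o["contact_force"])
E
```

```text
[0.52957463 0.08895455 0.2510617 ] [-1.79982337e+02 -2.64122538e-02  1.36015279e+02] [ 9.5 10.8 -9.4 69.8  0.  53.5] [ 0.01777371 -0.81019633  0.52217667]
```

View pics/c3.png

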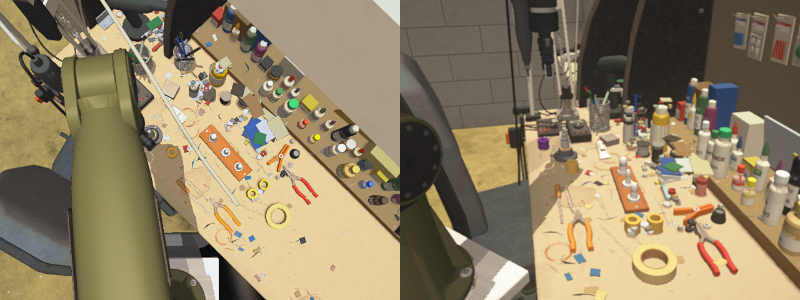

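```bash
python3 - <<'E'
from h import *
for z in (.25,.4,.5,.6,.7,.8): print(z,pix("top",[.53,.089,z]).round(0),pix("top",[.50,-.004,z]).round(0),pix("top",[.0,.0,z]).round(0))
c=calibration("top");print(np.array(c["intrinsics"]).round(1).tolist(),np.array(c["dist"]).round(3))
a=cv2.imread("pics/t2.png");cv2.imwrite("pics/c4.png",cv2.resize(a[0:360,60:420],(600,600),interpolation=cv2.INTER_CUBIC))
E
```

```text
0.25 [217. 211.] [271. 229.] [268. 530.]
0.4 [205. 195.] [268. 215.] [264. 566.]
0.5 [195. 181.] [265. 204.] [261. 598.]
0.6 [182. 163.] [262. 189.] [256. 639.]
0.7 [165. 140.] [257. 169.] [251. 693.]
0.8 [141. 107.] [251. 142.] [243. 767.]
[[622.4, 0.0, 327.7], [0.0, 622.4, 236.4], [0.0, 0.0, 1.0]] [-0.059  0.     0.     0.     0.   ]
```

View pics/c4.png

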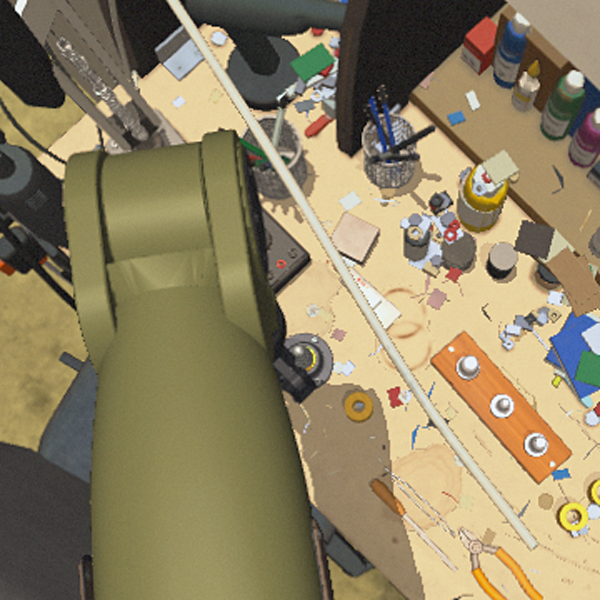

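Nothing hides the pole yet, so its height is still unknown. I'll go lower, move part of the way over, and see which one hides the other while watching joint torque.

arm_command:
  commands:
    - [[8.5,0,0,3.5,0,0,0],[8.5,0,0,3.5,0,0,0],[8.5,0,0,3,0,0,0],[8.5,-0.5,-1,0,0,0,0],[8.5,-0.6,-1.2,0,0,0,0],[8.5,-0.6,-1.2,0,0,0,0],[8.5,-0.5,-1,0,0,0,0],[8.5,0,0,0,0,0,0]]

```text
clock: 3.63
tcp_pos: [0.5154, 0.0391, 0.1534]
eef_rot: [179.9, 0.1, 135.7]
contact_force: [-0.7, 0.1, 0.7]
finger_gap: 0.995
gripper_force: 0.0
```

```bash
cat > ck.py <<'E'
from h import *
# is the pale pole visible along its line? saturation minimum across, per fraction
import sys
t=capture("top");cv2.imwrite("pics/"+sys.argv[1],t)
h=cv2.cvtColor(t,cv2.COLOR_BGR2HSV).astype(np.float32);r=cv2.cvtColor(cv2.imread("pics/top0.png"),cv2.COLOR_BGR2HSV).astype(np.float32)
p0=np.array([165.,0]);p1=np.array([380.,325.]);d=(p1-p0)/np.linalg.norm(p1-p0);n=np.array([-d[1],d[0]])
for f in np.linspace(.1,.95,18):
    c=p0+(p1-p0)*f
    k=[tuple(np.round(c+n*j).astype(int)) for j in range(-8,12)]
    j=min(range(20),key=lambda i:r[k[i][1],k[i][0],1]-.5*r[k[i][1],k[i][0],2])
    print(k[j],r[k[j][1],k[j][0]].astype(int),h[k[j][1],k[j][0]].astype(int), "left5:",h[k[j][1],k[j][0]-6].astype(int),"right:",h[k[j][1],k[j][0]+6].astype(int))
o=observe();print(o["tcp_pos"],o["eef_rot"],o["qpos"].round(1),o["joint_torque"].round(2),o["contact_force"].round(2))
E
python3 ck.py t3.png
```

```text
(np.int64(185), np.int64(34)) [ 37  19 223] [ 40  17 230] left5: [103  29 218] right: [ 21  75 238]
(np.int64(196), np.int64(50)) [ 45  14 226] [ 45  13 231] left5: [ 22  74 238] right: [114  15  83]
(np.int64(207), np.int64(66)) [ 53  10 227] [ 53   9 232] left5: [ 22  74 239] right: [ 15  99 212]
(np.int64(217), np.int64(82)) [ 50  10 227] [ 47  10 232] left5: [17 40 90] right: [ 28  29 139]
(np.int64(228), np.int64(99)) [ 53   9 226] [ 45   9 232] left5: [110  55  84] right: [ 17  38 206]
(np.int64(238), np.int64(115)) [ 50   7 223] [ 47   8 229] left5: [ 17  38 106] right: [ 17  86 161]
(np.int64(248), np.int64(132)) [ 60   8 227] [ 56   8 233] left5: [ 25 106 101] right: [ 26  95 113]
(np.int64(258), np.int64(149)) [ 64   8 225] [ 53   9 232] left5: [ 26 102 138] right: [ 27  97 108]
(np.int64(268), np.int64(165)) [ 49   9 224] [ 43  10 230] left5: [ 28 104 128] right: [ 32  15 238]
(np.int64(282), np.int64(179)) [ 84   5 243] [ 83   4 245] left5: [ 56   8 233] right: [ 22  19 242]
(np.int64(288), np.int64(199)) [ 56   9 221] [ 65   7 227] left5: [ 22  71 239] right: [ 22  85 23
[... 193 characters left out ...]
22  76 239]
(np.int64(320), np.int64(248)) [ 56   8 228] [ 60   7 233] left5: [ 22  77 238] right: [ 22  73 239]
(np.int64(331), np.int64(264)) [ 35  15 223] [ 36  11 227] left5: [ 21  76 239] right: [ 21  77 238]
(np.int64(344), np.int64(279)) [ 30  17 222] [ 36  16 228] left5: [ 18  62 184] right: [ 22  73 237]
(np.int64(355), np.int64(295)) [ 34  18 224] [ 34  16 230] left5: [ 22  72 240] right: [ 21  80 236]
(np.int64(367), np.int64(310)) [ 43  16 224] [ 40  10 228] left5: [ 22  79 237] right: [ 21  76 242]
[0.51569794 0.0400922  0.15319027] [1.79867044e+02 1.11052679e-01 1.35660454e+02] [  4.4  11.6 -21.5  56.7   0.   48.8] [ -0.6  -44.89  31.41   0.11  -0.11  -0.1 ] [ 1.11 -0.03  0.43]
```

The pole's pale pixels at (248,132) to (268,165) lie over the olive arm on both sides, so the pole is above the arm with no contact. On to the bushing, staying low.

arm_command:
  commands:
    - [[5.5,-0.5,-1,1,0,0,0],[5.5,-0.5,-1.1,1.5,0,0,0],[5.5,-0.5,-1.1,1.5,0,0,0],[5.5,-0.5,-1.1,1.5,0,0,0],[5.5,0,0,2,0,0,0],[5.5,0,0,1.5,0,0,0],[5.5,0,0,0,0,0,0],[5.5,0,0,0,0,0,0]]

```text
clock: 4.35
tcp_pos: [0.4984, -0.0036, 0.0607]
eef_rot: [-179.9, -0.1, 135.8]
contact_force: [0.8, -0.1, -0.2]
finger_gap: 0.641
gripper_force: 0.0
```

```bash
python3 - <<'E'
from h import *
a=capture("scene");cv2.imwrite("pics/s4.png",a);cv2.imwrite("pics/c5.png",cv2.resize(a[150:330,190:400],(700,600),interpolation=cv2.INTER_CUBIC))
o=observe();print(o["tcp_pos"],o["eef_rot"],o["qpos"].round(1),o["joint_torque"].round(2),o["contact_force"].round(2),o["finger_gap"]);print(pix("scene",o["tcp_pos"]))
E
```

```text
[ 0.49934523 -0.00344881  0.06160301] [-1.79999658e+02  2.93968397e-03  1.35792328e+02] [ -0.4  15.2 -30.4  44.5  -0.   43.8] [-1.400e-01 -4.397e+01  2.713e+01  1.000e-02 -1.000e-02 -1.000e-02] [0.51 0.94 1.5 ] 0.6413343629904781
[273.4399932  242.60722888]
```

View pics/c5.png

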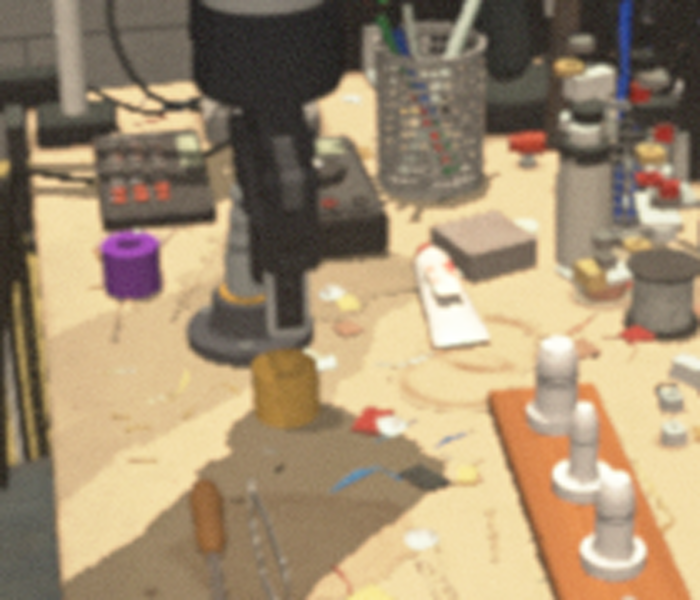

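The scene view shows the gripper centred over the bushing, with finger at (276,249) and bushing at (276,265). Going down to make the first, centring grip.

arm_command:
  commands:
    - [[5.5,0,0,2,0,0,0],[5.5,0,0,2,0,0,0],[5.5,0,0,1.8,0,0,0],[5.5,0,0,0,0,0,0],[3.4,0,0,0,0,0,0],[3.4,0,0,0,0,0,0],[3.4,0,0,0,0,0,0],[3.4,0,0,0,0,0,0]]

```text
clock: 5.07
tcp_pos: [0.5004, -0.0033, 0.0048]
eef_rot: [179.9, 0.1, 135.8]
contact_force: [-1.7, 0.3, 5.4]
finger_gap: 0.41
gripper_force: 53.3
```

arm_command:
  commands:
    - [[3.4,0,0,0,0,0,0],[3.4,0,0,0,0,0,0],[3.4,0,0,0,0,0,0],[5.5,0,0,0,0,0,0],[5.5,0,0,0,0,0,0],[5.5,0,0,0,0,0,0],[5.5,0,0,0,0,0,0.12],[5.5,0,0,0,0,0,0.12]]

```text
clock: 5.73
tcp_pos: [0.4993, -0.0033, 0.0034]
eef_rot: [180.0, 0.0, 121.7]
contact_force: [-0.2, -0.2, -0.4]
finger_gap: 0.644
gripper_force: 0.0
```

arm_command:
  commands:
    - [[5.5,0,0,0,0,0,0.12],[5.5,0,0,0,0,0,0.12],[5.5,0,0,0,0,0,0.12],[5.5,0,0,0,0,0,0.12],[5.5,0,0,0,0,0,0.12],[5.5,0,0,0,0,0,0.12],[5.5,0,0,0,0,0,0.12],[5.5,0,0,0,0,0,0.12]]

```text
clock: 6.4
tcp_pos: [0.4993, -0.0033, 0.0033]
eef_rot: [180.0, -0.0, 66.7]
contact_force: [0.2, -1.1, -0.3]
finger_gap: 0.65
gripper_force: 0.0
```

arm_command:
  commands:
    - [[5.5,0,0,0,0,0,0.12],[5.5,0,0,0,0,0,0.12],[5.5,0,0,0,0,0,0.12],[5.5,0,0,0,0,0,0],[3.4,0,0,0,0,0,0],[3.4,0,0,0,0,0,0],[3.4,0,0,0,0,0,0],[3.4,0,0,0,0,0,0]]

```text
clock: 7.07
tcp_pos: [0.4994, -0.0034, 0.0036]
eef_rot: [180.0, -0.0, 46.5]
contact_force: [-1.1, 0.3, 6.0]
finger_gap: 0.412
gripper_force: 54.5
```

arm_command:
  commands:
    - [[3.4,0,0,0,0,0,0],[3.4,0,0,0,0,0,0],[3.4,0,0,-2,0,0,0],[3.4,0,0,-3,0,0,0],[3.4,0,0,-4,0,0,0],[3.4,0,0,-4,0,0,0],[3.4,0,0,-1,0,0,0],[3.4,0,0,0,0,0,0]]

```text
clock: 7.73
tcp_pos: [0.502, -0.0033, 0.1466]
eef_rot: [179.7, -0.3, 46.5]
contact_force: [0.6, -0.3, -1.7]
finger_gap: 0.411
gripper_force: 54.5
```

```bash
python3 - <<'E'
from h import *
a=capture("scene");cv2.imwrite("pics/s5.png",a)
for b in blobs(a,(12,110,50),(30,255,255),60):
    if 240<b[0]<330 and 100<b[1]<290: print("scene yellow",b)
o=observe();print(o["tcp_pos"],o["eef_rot"],o["qpos"].round(1),o["joint_torque"].round(2),o["contact_force"].round(2),o["finger_gap"])
for z in(.01,.015,.02):print(pix("scene",o["tcp_pos"]+[0,0,z-.003]))
E
```

```text
scene yellow (272.8, 190.9, 445.5, (np.int32(263), np.int32(179), np.int32(21), np.int32(25)))
[ 0.50024509 -0.0033103   0.14408508] [ 1.79884238e+02 -1.11944555e-01  4.64504359e+01] [ -0.4  10.3 -24.4  55.1   0.  133.2] [-0.000e+00 -4.635e+01  3.410e+01  3.300e-01  0.000e+00 -1.000e-02] [-0.41 -1.15 -3.1 ] 0.4117613329139251
[271.32576248 195.19363783]
[271.18857378 192.4379348 ]
[271.05079082 189.66914333]
```

```bash
python3 - <<'E'
from h import *
t=cv2.imread("pics/top0.png");s=cv2.imread("pics/scene0.png")
H=cv2.cvtColor(t,cv2.COLOR_BGR2HSV)
m=((H[...,2]<160)|(H[...,1]<40)).astype(np.uint8);m[:, :222]=0;m[:,264:]=0;m[:196]=0;m[237:]=0
m=cv2.morphologyEx(m,cv2.MORPH_OPEN,np.ones((3,3)))
c=max(cv2.findContours(m,0,2)[0],key=cv2.contourArea);print("foot",cv2.minEnclosingCircle(c),cv2.fitEllipse(c),cv2.boundingRect(c))
for r in range(196,240,2): print(r,H[r,224:262,2].tolist())
H=cv2.cvtColor(s,cv2.COLOR_BGR2GRAY)
print("scene")
for r in list(range(198,232,2)): print(r,H[r,250:278].tolist())
for r in range(232,262,3): print(r,H[r,240:292].tolist())
E
```

```text
foot ((244.35134887695312, 217.0), 19.30740737915039) ((242.6253204345703, 217.16134643554688), (33.93232345581055, 35.55030822753906), 102.63894653320312) (226, 200, 38, 35)
196 [226, 229, 231, 230, 230, 230, 230, 230, 226, 227, 228, 227, 227, 229, 227, 229, 227, 228, 229, 231, 229, 228, 229, 224, 228, 229, 226, 225, 228, 227, 225, 226, 225, 221, 219, 234, 235, 236]
198 [225, 225, 227, 226, 227, 225, 223, 225, 223, 226, 224, 223, 224, 225, 228, 231, 233, 233, 232, 229, 229, 229, 228, 229, 226, 227, 229, 227, 227, 224, 222, 218, 220, 229, 190, 231, 179, 180]
200 [229, 230, 228, 228, 228, 228, 227, 228, 229, 230, 231, 234, 237, 179, 162, 148, 111, 113, 114, 120, 113, 119, 125, 168, 224, 232, 163, 217, 224, 222, 215, 231, 235, 235, 239, 182, 175, 184]
202 [230, 229, 229, 231, 230, 229, 232, 232, 235, 201, 143, 135, 141, 140, 141, 141, 137, 137, 138, 134, 136, 138, 134, 118, 189, 184, 136, 111, 193, 235, 236, 232, 231, 235, 162, 173, 185, 185]
204 [231, 229, 229, 230, 232, 233, 193, 132, 131, 135, 124, 121, 123, 125, 125, 127, 125, 122, 123, 138, 135, 134, 135, 187, 228, 235, 139, 126, 
[... 7416 characters left out ...]
5, 118, 118, 115, 116, 115, 110, 113, 126, 138, 136, 138, 132, 119, 114, 114, 113, 116, 121, 120, 122, 121, 123, 122, 117, 102, 88, 79, 87, 115, 170, 207, 213, 215, 214, 212, 215, 212, 214]
256 [214, 213, 211, 213, 216, 219, 213, 207, 177, 139, 107, 81, 73, 74, 72, 82, 80, 87, 89, 97, 92, 97, 93, 90, 89, 99, 117, 146, 177, 195, 203, 209, 206, 208, 207, 203, 200, 205, 208, 210, 213, 218, 220, 224, 220, 214, 215, 212, 216, 220, 217, 210]
259 [213, 214, 213, 213, 215, 215, 212, 214, 215, 212, 211, 208, 204, 200, 174, 155, 148, 145, 141, 120, 99, 98, 95, 97, 111, 159, 197, 207, 211, 210, 200, 165, 132, 125, 126, 128, 127, 129, 142, 171, 199, 211, 213, 209, 212, 227, 236, 233, 235, 230, 219, 209]
```

```bash
python3 - <<'E'
from h import *
g=onz("top",(242.2,217.2),.004);print(g)
for z in (.004,.03,.09,.1,.105,.11): print(z,pix("top",[g[0],g[1],z]).round(1),pix("scene",[g[0],g[1],z]).round(1))
for a in [(238.2,210.3),(238.5,210)]:
  print(tri(a,(262.6,203.5)))
p=np.array([.4994,-.0034,.0165]);print("bush seen 274.85,243.3 / 274.99,265.45 pred",pix("top",p),pix("scene",p))
E
```

```text
[0.55696989 0.06524927 0.004     ]
0.004 [242.2 217.2] [264.2 248.9]
0.03 [241.2 215.3] [263.4 236.9]
0.09 [238.8 210.7] [261.8 208.3]
0.1 [238.4 209.9] [261.5 203.3]
0.105 [238.2 209.4] [261.3 200.9]
0.11 [238. 209.] [261.2 198.4]
(array([0.55708364, 0.06454528, 0.09966414]), np.float64(0.0029317146522731853))
(array([0.55741772, 0.06428309, 0.09964234]), np.float64(0.0021028295661215555))
bush seen 274.85,243.3 / 274.99,265.45 pred [274.39228576 243.60353493] [274.56499003 264.95183855]
```

arm_command:
  commands:
    - [[3.4,1.5,-0.1,0,0,0,0],[3.4,2,-0.15,0,0,0,0],[3.4,2,-0.15,0,0,0,0],[3.4,2,-0.15,0,0,0,0],[3.4,1.4,-0.1,0.9,0,0,0],[3.4,0,0,1,0,0,0],[3.4,0,0,0,0,0,0],[3.4,0,0,0,0,0,0]]

```text
clock: 8.45
tcp_pos: [0.5535, 0.0652, 0.1217]
eef_rot: [-179.8, 0.3, 46.4]
contact_force: [0.2, 0.1, -1.7]
finger_gap: 0.415
gripper_force: 54.4
```

```bash
python3 - <<'E'
from h import *
a=capture("scene");cv2.imwrite("pics/s6.png",a)
o=observe();p=o["tcp_pos"];print(p,o["eef_rot"],o["joint_torque"].round(2),o["contact_force"].round(2))
for b in blobs(a,(12,110,50),(30,255,255),60):
    if 240<b[0]<330 and 100<b[1]<290: print("scene yellow",b)
print("pred bushing",pix("scene",p+[0,0,.0114]),"pred axis col at z .10",pix("scene",[p[0],p[1],.1]))
g=cv2.cvtColor(a,cv2.COLOR_BGR2GRAY)
for r in range(176,242,3): print(r,g[r,248:282].tolist())
E
```

```text
[0.55416117 0.06506891 0.12268082] [-1.79882800e+02  1.69257768e-01  4.63870245e+01] [ 4.100e-01 -5.063e+01  3.154e+01 -3.000e-02  2.000e-02 -0.000e+00] [-0.14 -0.53 -2.59]
scene yellow (260.01, 187.59, 361.0, (np.int32(251), np.int32(177), np.int32(19), np.int32(22)))
pred bushing [259.59000124 186.749833  ] pred axis col at z .10 [260.60891573 203.87815557]
176 [86, 107, 159, 190, 183, 161, 151, 147, 142, 142, 146, 126, 111, 106, 111, 111, 112, 116, 120, 114, 87, 57, 77, 119, 129, 106, 65, 46, 80, 123, 145, 149, 150, 168]
179 [120, 108, 87, 98, 109, 107, 101, 102, 109, 113, 118, 117, 119, 120, 114, 109, 108, 106, 107, 106, 90, 64, 73, 114, 129, 110, 72, 43, 53, 78, 110, 148, 172, 176]
182 [122, 109, 87, 95, 108, 107, 109, 111, 117, 126, 134, 134, 139, 136, 138, 136, 137, 140, 137, 124, 111, 81, 73, 111, 129, 112, 78, 47, 58, 90, 117, 136, 154, 176]
185 [121, 113, 89, 94, 110, 116, 122, 129, 132, 129, 132, 135, 134, 132, 132, 129, 126, 123, 115, 106, 105, 79, 72, 107, 131, 122, 84, 55, 51, 85, 105, 114, 133, 150]
188 [122, 119, 97, 93, 105, 114, 118, 123, 126, 132, 138, 136, 128, 13
[... 2211 characters left out ...]
8, 61]
230 [194, 188, 191, 184, 180, 181, 181, 182, 177, 148, 124, 131, 135, 138, 139, 139, 135, 135, 132, 127, 120, 113, 127, 163, 177, 177, 155, 136, 137, 143, 165, 177, 182, 178]
233 [176, 175, 178, 180, 180, 188, 183, 180, 173, 150, 127, 132, 133, 136, 138, 141, 139, 134, 133, 127, 122, 117, 132, 165, 177, 183, 185, 188, 188, 188, 188, 190, 189, 188]
236 [174, 176, 182, 185, 183, 174, 152, 139, 155, 145, 127, 131, 136, 141, 137, 139, 137, 137, 132, 127, 122, 119, 118, 130, 123, 108, 115, 150, 181, 189, 191, 192, 192, 191]
239 [184, 184, 186, 184, 175, 136, 89, 75, 90, 116, 132, 138, 139, 142, 143, 139, 143, 141, 138, 139, 131, 125, 116, 101, 85, 71, 74, 105, 149, 179, 188, 187, 189, 190]
```

arm_command:
  commands:
    - [[3.4,0.2,0.2,0,0,0,0],[3.4,0,0,0.6,0,0,0],[3.4,0,0,0.6,0,0,0],[3.4,0,0,0.6,0,0,0],[3.4,0,0,0.3,0,0,0],[3.4,0,0,0.2,0,0,0],[3.4,0,0,0,0,0,0],[3.4,0,0,0,0,0,0]]

```text
clock: 9.17
tcp_pos: [0.5587, 0.0657, 0.1012]
eef_rot: [-180.0, 0.0, 46.4]
contact_force: [-0.3, -0.2, -2.0]
finger_gap: 0.412
gripper_force: 54.4
```

```bash
cat > av.py <<'E'
from h import *
P=[];F=[];T=[]
for i in range(8):
    a=capture("scene");o=observe();P.append(o["tcp_pos"]);F.append(o["contact_force"]);T.append(o["torque"])
P=np.array(P);F=np.array(F);print("pos",P.mean(0).round(4),P.std(0).round(4),"F",F.mean(0).round(2),F.std(0).round(2),"M",np.mean(T,0).round(3),"rot",o["eef_rot"].round(2),"gap",o["finger_gap"],"t",o["clock"])
E
python3 av.py
```

```text
pos [0.5589 0.0657 0.1015] [0.0001 0.     0.0001] F [ 0.07  0.2  -1.75] [0.43 0.41 0.36] M [ 0.001 -0.015 -0.019] rot [ 1.7999e+02 -1.0000e-02  4.6400e+01] gap 0.4067214342110165 t 9.5667
```

arm_command:
  commands:
    - [[3.4,-0.16,-0.11,0,0,0,0],[3.4,0,0,0,0,0,0],[3.4,0,0,0.2,0,0,0],[3.4,0,0,0.2,0,0,0],[3.4,0,0,0.1,0,0,0],[3.4,0,0,0,0,0,0],[3.4,0,0,0,0,0,0],[3.4,0,0,0,0,0,0]]

```text
clock: 10.23
tcp_pos: [0.5568, 0.0653, 0.0963]
eef_rot: [-180.0, 0.0, 46.4]
contact_force: [-0.1, -0.9, -1.5]
finger_gap: 0.412
gripper_force: 54.4
```

```bash
python3 av.py
```

```text
pos [0.5569 0.0653 0.0963] [0. 0. 0.] F [-0.12 -0.09 -1.8 ] [0.53 0.39 0.4 ] M [-0.002  0.011 -0.004] rot [180.   -0.   46.4] gap 0.412702640121944 t 10.6333
```

arm_command:
  commands:
    - [[3.4,0,0,0.1,0,0,0],[3.4,0,0,0.1,0,0,0],[3.4,0,0,0.1,0,0,0],[3.4,0,0,0.1,0,0,0],[3.4,0,0,0,0,0,0],[3.4,0,0,0,0,0,0]]

```text
clock: 11.13
tcp_pos: [0.5569, 0.0651, 0.0921]
eef_rot: [180.0, 0.0, 46.4]
contact_force: [0.8, -0.6, -2.8]
finger_gap: 0.412
gripper_force: 54.4
```

```bash
python3 av.py
```

```text
pos [0.5569 0.0652 0.0922] [0. 0. 0.] F [ 0.91 -1.16 -3.08] [0.49 0.58 0.4 ] M [-0.281 -0.222  0.001] rot [1.7999e+02 1.0000e-02 4.6390e+01] gap 0.41315990770037225 t 11.5333
```

arm_command:
  commands:
    - [[3.4,0,0.04,0,0,0,0],[3.4,0,0,0,0,0,0],[3.4,0,0,0,0,0,0]]

```text
clock: 11.78
tcp_pos: [0.5569, 0.0651, 0.0923]
eef_rot: [-180.0, 0.0, 46.4]
contact_force: [0.1, -0.3, -2.2]
finger_gap: 0.41
gripper_force: 54.4
```

```bash
python3 av.py
```

```text
pos [0.557  0.0651 0.0923] [0.0001 0.     0.    ] F [ 0.06 -0.76 -2.22] [0.6  0.51 0.53] M [-0.08   0.016  0.019] rot [-1.7999e+02 -1.0000e-02  4.6400e+01] gap 0.41020542746577787 t 12.1833
```

arm_command:
  commands:
    - [[3.4,0,0.03,0,0,0,0],[3.4,0,0,0.1,0,0,0],[3.4,0,0,0.1,0,0,0],[3.4,0,0,0.1,0,0,0],[3.4,0,0,0,0,0,0],[3.4,0,0,0,0,0,0]]

```text
clock: 12.68
tcp_pos: [0.5572, 0.0648, 0.0891]
eef_rot: [-180.0, 0.0, 46.4]
contact_force: [0.5, 0.3, -1.3]
finger_gap: 0.411
gripper_force: 54.4
```

```bash
python3 av.py
```

```text
pos [0.5573 0.0648 0.0893] [0. 0. 0.] F [ 0.27 -0.02 -2.17] [0.63 0.4  0.63] M [-0.013  0.003  0.009] rot [180.   -0.   46.4] gap 0.4115609874657829 t 13.0833
```

arm_command:
  commands:
    - [[3.4,0,0,0.1,0,0,0],[3.4,0,0,0.1,0,0,0],[3.4,0,0,0.1,0,0,0],[3.4,0,0,0,0,0,0],[3.4,0,0,0,0,0,0]]

```text
clock: 13.5
tcp_pos: [0.5572, 0.0648, 0.0862]
eef_rot: [-180.0, 0.0, 46.4]
contact_force: [-0.5, 1.0, -1.9]
finger_gap: 0.411
gripper_force: 54.4
```

```bash
python3 av.py
```

```text
pos [0.5573 0.0648 0.0863] [0. 0. 0.] F [-0.17 -0.26 -2.13] [0.36 0.58 0.39] M [-0.009 -0.     0.008] rot [180.    -0.    46.39] gap 0.4096804353969208 t 13.9
```

arm_command:
  commands:
    - [[3.4,0,0,0.1,0,0,0],[3.4,0,0,0.1,0,0,0],[3.4,0,0,0,0,0,0],[3.4,0,0,0,0,0,0]]

```text
clock: 14.23
tcp_pos: [0.5574, 0.0647, 0.0846]
eef_rot: [180.0, -0.0, 46.4]
contact_force: [-1.5, -1.2, 2.5]
finger_gap: 0.416
gripper_force: 54.8
```

```bash
python3 av.py
```

```text
pos [0.5574 0.0647 0.0845] [0.     0.     0.0001] F [-1.24 -1.41  2.67] [0.35 0.34 0.32] M [-0.237  0.327 -0.014] rot [179.99  -0.    46.39] gap 0.4103529471148738 t 14.6333
```

arm_command:
  commands:
    - [[3.4,-0.05,0,0,0,0,0],[3.4,0,0,0,0,0,0],[3.4,0,0,0,0,0,0]]

```text
clock: 14.88
tcp_pos: [0.5573, 0.0646, 0.0844]
eef_rot: [180.0, -0.0, 46.4]
contact_force: [-0.6, -0.5, 1.7]
finger_gap: 0.409
gripper_force: 54.9
```

```bash
python3 av.py
```

```text
pos [0.5573 0.0646 0.0844] [0. 0. 0.] F [ 0.05 -0.02  2.74] [0.35 0.49 0.23] M [ 0.067 -0.024  0.005] rot [ 1.7999e+02 -3.0000e-02  4.6400e+01] gap 0.4107155679141282 t 15.2833
```

arm_command:
  commands:
    - [[3.4,0,0,0.05,0,0,0],[3.4,0,0,0.04,0,0,0],[3.4,0,0,0.03,0,0,0],[3.4,0,0,0,0,0,0]]

```text
clock: 15.62
tcp_pos: [0.5572, 0.0645, 0.0833]
eef_rot: [180.0, -0.0, 46.4]
contact_force: [-0.0, 0.9, 5.1]
finger_gap: 0.41
gripper_force: 55.1
```

```bash
python3 av.py
```

```text
pos [0.5573 0.0645 0.0834] [0. 0. 0.] F [-0.08  0.83  5.35] [0.57 0.56 0.65] M [ 0.15   0.051 -0.007] rot [ 1.7998e+02 -3.0000e-02  4.6400e+01] gap 0.41309452126298485 t 16.0167
```

arm_command:
  commands:
    - [[3.4,0,0,0.04,0,0,0],[3.4,0,0,0.04,0,0,0],[3.4,0,0,0,0,0,0],[3.4,0,0,0,0,0,0],[3.4,0,0,0,0,0,0],[3.4,0,0,0,0,0,0],[3.4,0,0,0,0,0,0],[3.4,0,0,0,0,0,0]]

```text
clock: 16.68
tcp_pos: [0.5573, 0.0645, 0.0828]
eef_rot: [180.0, -0.0, 46.4]
contact_force: [0.0, 0.9, 7.1]
finger_gap: 0.406
gripper_force: 55.3
```

```bash
python3 av.py; python3 - <<'E'
from h import *
a=capture("scene")
cv2.imwrite("pics/s8.png",a);cv2.imwrite("pics/c8.png",cv2.resize(a[150:300,190:400],(800,571),interpolation=cv2.INTER_CUBIC))
E
```

```text
pos [0.5573 0.0646 0.0828] [0. 0. 0.] F [-0.27  0.43  6.8 ] [0.51 0.5  0.34] M [ 0.14   0.173 -0.006] rot [ 1.7998e+02 -4.0000e-02  4.6400e+01] gap 0.4119213177289871 t 17.0833
```

View pics/c8.png

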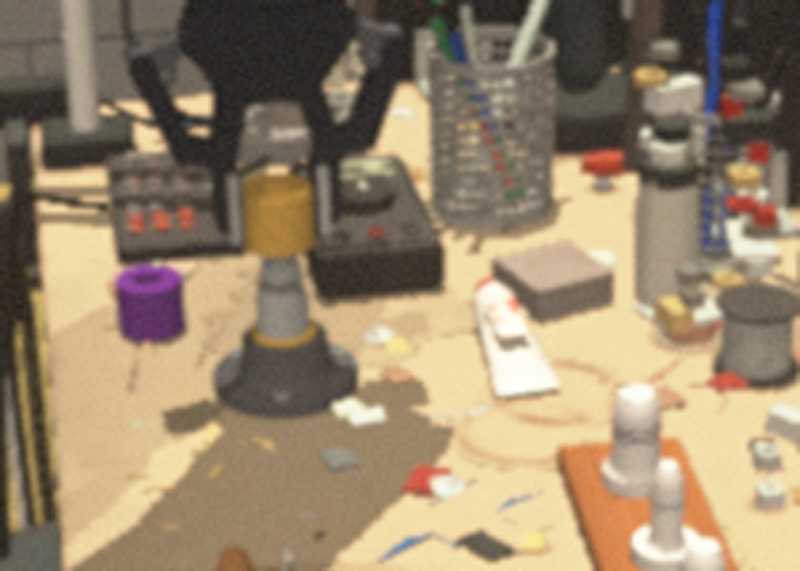

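The bushing (scene (263,206)) sits on the first shoulder. Its underside is about 79 mm up and 17 to 18 mm below the free tip, allowing for the sink, so it fits the 14 mm land and its bore is 15 mm. I'll bring the press up to about 10 N and hold.

arm_command:
  commands:
    - [[3.4,0,0,0.04,0,0,0],[3.4,0,0,0,0,0,0],[3.4,0,0,0,0,0,0],[3.4,0,0,0,0,0,0],[3.4,0,0,0,0,0,0],[3.4,0,0,0,0,0,0],[3.4,0,0,0,0,0,0],[3.4,0,0,0,0,0,0]]

```text
clock: 17.8
tcp_pos: [0.5573, 0.0645, 0.0825]
eef_rot: [180.0, -0.0, 46.4]
contact_force: [-0.2, 1.9, 6.4]
finger_gap: 0.409
gripper_force: 55.4
```

```bash
python3 av.py; python3 - <<'E'
from h import *
# post positions: collar bounds in top0, and post pieces in scene0
t=cv2.imread("pics/top0.png");H=cv2.cvtColor(t,cv2.COLOR_BGR2HSV)
m=((H[...,1]<90)).astype(np.uint8)
n,l,s,c=cv2.connectedComponentsWithStats(m)
for i in range(1,n):
    if 325<c[i][0]<400 and 200<c[i][1]<285 and s[i,4]>60:
        cn=cv2.findContours((l==i).astype(np.uint8),0,1)[0][0];e=cv2.fitEllipse(cn);print(s[i],e, onz("top",e[0],.018).round(4))
s0=cv2.imread("pics/scene0.png");H=cv2.cvtColor(s0,cv2.COLOR_BGR2HSV)
for r in range(268,304,2): print(r,"V",H[r,350:384,2].tolist(),"S",H[r,350:384,1].tolist())
E
```

```text
pos [0.5573 0.0646 0.0825] [0. 0. 0.] F [-0.71  0.24  7.33] [0.43 0.49 0.34] M [0.129 0.208 0.005] rot [ 1.7998e+02 -4.0000e-02  4.6400e+01] gap 0.4139112335253843 t 18.2
[     0      0    640    480 230586] ((318.0566711425781, 222.7980194091797), (553.0501708984375, 640.0018920898438), 111.61656951904297) [ 0.5434 -0.0949  0.018 ]
[334 213  14  15 163] ((340.4437561035156, 220.04530334472656), (13.278436660766602, 13.889727592468262), 20.087867736816406) [ 0.5494 -0.1423  0.018 ]
[354 236  15  15 167] ((360.7906188964844, 243.26409912109375), (13.443986892700195, 14.020601272583008), 125.91634368896484) [ 0.5001 -0.1849  0.018 ]
[375 260  14  14 162] ((381.2668762207031, 266.423828125), (13.482889175415039, 13.539419174194336), 99.73548126220703) [ 0.4511 -0.2276  0.018 ]
268 V [183, 162, 160, 167, 174, 176, 180, 178, 180, 176, 173, 161, 162, 185, 205, 208, 214, 217, 218, 219, 229, 234, 236, 237, 236, 236, 236, 237, 235, 235, 236, 235, 236, 236] S [116, 71, 48, 43, 43, 45, 47, 44, 47, 42, 43, 41, 61, 117, 154, 168, 168, 167, 156, 125, 97, 84, 81, 80, 81, 84, 78, 80, 84, 81, 79, 80,
[... 4876 characters left out ...]
5, 46, 50, 106, 149, 144, 110]
300 V [201, 202, 203, 209, 209, 212, 211, 211, 207, 204, 192, 191, 186, 179, 176, 178, 182, 178, 159, 158, 169, 179, 187, 198, 201, 205, 203, 194, 179, 170, 177, 193, 203, 206] S [165, 160, 163, 159, 160, 162, 166, 156, 144, 126, 106, 85, 74, 70, 58, 57, 67, 66, 56, 52, 47, 46, 45, 44, 43, 45, 41, 47, 46, 56, 102, 149, 162, 142]
302 V [192, 203, 204, 205, 209, 211, 212, 211, 214, 219, 222, 222, 220, 211, 209, 212, 216, 208, 176, 152, 157, 170, 175, 181, 182, 182, 185, 176, 173, 160, 170, 190, 206, 204] S [167, 162, 161, 162, 161, 161, 162, 166, 164, 163, 163, 159, 160, 160, 157, 158, 156, 154, 122, 69, 45, 48, 44, 42, 43, 45, 44, 49, 44, 51, 105, 148, 160, 161]
```

Contact is about 9.4 N (7.3 N read plus about 2 N carried), held for over a second. The middle post is 8 px wide at scene (365,284), against about 12 px for its neighbours, so it's the 14 mm post. I'll lift the bushing off and move part of the way, keeping watch on the pole.

arm_command:
  commands:
    - [[3.4,0,0,-0.5,0,0,0],[3.4,0,0,-1,0,0,0],[3.4,0,0,-1.5,0,0,0],[3.4,0,0,-2,0,0,0],[3.4,0,0,-1.5,0,0,0],[3.4,-0.6,0.4,0,0,0,0],[3.4,-1.2,0.8,0,0,0,0],[3.4,-1.2,0.8,0,0,0,0]]

```text
clock: 18.87
tcp_pos: [0.5499, 0.0282, 0.1463]
eef_rot: [-180.0, 0.1, 46.5]
contact_force: [0.4, -0.7, -2.1]
finger_gap: 0.41
gripper_force: 54.7
```

arm_command:
  commands:
    - [[3.4,-1.2,0.8,0,0,0,0],[3.4,-1.2,0.8,0,0,0,0],[3.4,-1.2,0.8,0,0,0,0],[3.4,-1.2,0.8,0,0,0,0],[3.4,-0.6,0.4,0,0,0,0],[3.4,0,0,0,0,0,0]]

```text
clock: 19.37
tcp_pos: [0.5383, -0.0366, 0.146]
eef_rot: [-179.9, 0.1, 46.3]
contact_force: [-0.5, 0.6, -2.3]
finger_gap: 0.413
gripper_force: 54.7
```

```bash
python3 ck.py t9.png; python3 - <<'E'
from h import *
for z in (.02,.03,.04,.05): print(pix("scene",[.4999,-.1848,z]).round(2))
E
```

```text
(np.int64(185), np.int64(34)) [ 37  19 223] [ 36  15 234] left5: [104  23 223] right: [ 23  70 242]
(np.int64(196), np.int64(50)) [ 45  14 226] [ 48  11 235] left5: [ 22  70 241] right: [98 12 82]
(np.int64(207), np.int64(66)) [ 53  10 227] [ 53   9 238] left5: [ 22  69 243] right: [ 15  96 223]
(np.int64(217), np.int64(82)) [ 50  10 227] [ 45   9 237] left5: [12 27 96] right: [ 32  28 148]
(np.int64(228), np.int64(99)) [ 53   9 226] [ 55   6 237] left5: [104  50  87] right: [ 19  40 222]
(np.int64(238), np.int64(115)) [ 50   7 223] [ 43   8 235] left5: [ 16  39 112] right: [ 19  87 168]
(np.int64(248), np.int64(132)) [ 60   8 227] [ 51   8 237] left5: [ 17  88 205] right: [ 27 104 142]
(np.int64(258), np.int64(149)) [ 64   8 225] [ 55   6 237] left5: [ 27 109 143] right: [ 26 102 100]
(np.int64(268), np.int64(165)) [ 49   9 224] [ 43  10 236] left5: [ 27 103 141] right: [ 26 105 155]
(np.int64(282), np.int64(179)) [ 84   5 243] [ 26 106 139] left5: [ 50   6 238] right: [ 27 106 135]
(np.int64(288), np.int64(199)) [ 56   9 221] [ 60   5 234] left5: [ 28  99 137] right: [ 27 105 136]

[... 260 characters left out ...]
 left5: [ 28 104 123] right: [ 28 104 103]
(np.int64(331), np.int64(264)) [ 35  15 223] [ 39  11 235] left5: [ 27  97 116] right: [ 17  86 166]
(np.int64(344), np.int64(279)) [ 30  17 222] [ 35  14 232] left5: [ 18  61 180] right: [ 21  70 240]
(np.int64(355), np.int64(295)) [ 34  18 224] [ 38  16 235] left5: [ 22  70 243] right: [ 22  73 239]
(np.int64(367), np.int64(310)) [ 43  16 224] [ 42  11 235] left5: [ 22  71 242] right: [ 22  69 246]
[ 0.53879275 -0.03562881  0.14620086] [-1.79930024e+02  4.67905696e-02  4.63089845e+01] [ -3.8  14.5 -18.8  56.8   0.  129.9] [ -0.86 -49.    32.34   0.06  -0.12  -0.06] [ 0.02  0.15 -3.28]
[363.77 291.68]
[363.94 286.47]
[364.12 281.21]
[364.29 275.89]
```

arm_command:
  commands:
    - [[3.4,-0.7,0.4,0,0,0,0],[3.4,-1.2,0.7,0,0,0,0],[3.4,-1.2,0.7,0,0,0,0],[3.4,-1.2,0.7,0,0,0,0],[3.4,-1.2,0.7,0,0,0,0],[3.4,-1.2,0.7,0,0,0,0],[3.4,0,0,0,0,0,0]]

```text
clock: 20.0
tcp_pos: [0.5211, -0.112, 0.1468]
eef_rot: [180.0, 0.1, 46.3]
contact_force: [-0.2, 0.1, -0.9]
finger_gap: 0.417
gripper_force: 54.7
```

```bash
python3 ck.py t10.png | tail -8
```

```text
(np.int64(299), np.int64(215)) [ 35  15 220] [ 37  10 233] left5: [ 21  89 233] right: [ 27 103 131]
(np.int64(309), np.int64(232)) [ 65   7 220] [ 69   8 234] left5: [ 27  97 105] right: [ 25 105 129]
(np.int64(320), np.int64(248)) [ 56   8 228] [ 65   6 239] left5: [ 28 100 132] right: [ 27 112 139]
(np.int64(331), np.int64(264)) [ 35  15 223] [ 35  12 235] left5: [ 27 100 140] right: [ 28 105 138]
(np.int64(344), np.int64(279)) [ 30  17 222] [ 37  14 234] left5: [ 27 103 138] right: [ 25 100 146]
(np.int64(355), np.int64(295)) [ 34  18 224] [ 41  15 235] left5: [ 27  99 141] right: [ 26 105 143]
(np.int64(367), np.int64(310)) [ 43  16 224] [ 45  11 236] left5: [ 25 102 147] right: [ 28 103 129]
[ 0.52139179 -0.11091515  0.14679798] [-1.79987181e+02  5.62037760e-03  4.63396755e+01] [-12.   13.7 -19.7  56.6   0.  121.6] [-9.500e-01 -4.808e+01  3.245e+01  1.000e-02 -1.800e-01 -1.100e-01] [ 0.65  0.47 -1.35]
```

arm_command:
  commands:
    - [[3.4,-0.8,0.4,0,0,0,0],[3.4,-1.4,0.7,0,0,0,0],[3.4,-1.4,0.7,0.5,0,0,0],[3.4,-1.4,0.8,1,0,0,0],[3.4,-1.2,0.7,1.5,0,0,0],[3.4,-0.4,0.2,1.5,0,0,0],[3.4,0,0,0,0,0,0],[3.4,0,0,0,0,0,0]]

```text
clock: 20.72
tcp_pos: [0.5007, -0.1818, 0.1013]
eef_rot: [-179.9, 0.0, 46.4]
contact_force: [0.6, -0.0, -1.1]
finger_gap: 0.411
gripper_force: 54.6
```

```bash
python3 av.py; python3 - <<'E'
from h import *
a=capture("scene");p=observe()["tcp_pos"];cv2.imwrite("pics/s11.png",a)
for b in blobs(a,(12,110,50),(30,255,255),60):
    if 340<b[0]<390 and 200<b[1]<290: print("scene yellow",b)
print("pred",pix("scene",p+[0,0,.0114]),[pix("scene",[p[0],p[1],z]).round(1).tolist() for z in(.03,.05)])
H=cv2.cvtColor(a,cv2.COLOR_BGR2HSV)
for r in range(276,292,4): print(r,"S",H[r,352:378,1].tolist())
E
```

```text
pos [ 0.5021 -0.182   0.1027] [0.0003 0.0001 0.0002] F [ 0.24 -0.23 -2.13] [0.76 0.47 0.53] M [0.003 0.009 0.019] rot [ 1.7995e+02 -2.0000e-02  4.6430e+01] gap 0.40786810790154043 t 21.1167
scene yellow (366.44, 239.93, 497.5, (np.int32(356), np.int32(227), np.int32(22), np.int32(28)))
pred [364.55854116 239.85773137] [[363.1, 285.5], [363.4, 275.0]]
276 S [44, 44, 43, 43, 43, 45, 42, 45, 42, 42, 48, 46, 41, 43, 45, 44, 50, 97, 151, 161, 146, 111, 92, 87, 88, 90]
280 S [122, 107, 93, 84, 76, 79, 80, 88, 79, 59, 46, 46, 43, 46, 46, 41, 52, 100, 145, 163, 164, 161, 140, 112, 92, 87]
284 S [158, 163, 164, 163, 161, 162, 161, 159, 128, 71, 46, 41, 47, 41, 44, 41, 51, 101, 149, 164, 164, 158, 169, 153, 129, 98]
288 S [157, 162, 161, 160, 157, 129, 86, 75, 66, 52, 48, 48, 43, 42, 46, 44, 51, 81, 112, 135, 153, 160, 164, 162, 166, 158]
```

```bash
python3 - <<'E'
from h import *
for f,rows,c in (("pics/s11.png",(236,242,246),350),("pics/s6.png",(184,188,192),246)):
    H=cv2.cvtColor(cv2.imread(f),cv2.COLOR_BGR2HSV)
    for r in rows: print(f,r,"\n S",H[r,c:c+34,1].tolist(),"\n V",H[r,c:c+34,2].tolist())
a=capture("scene");p=observe()["tcp_pos"];print(p.round(4),pix("scene",p+[0,0,.0114]))
E
```

```text
pics/s11.png 236 
 S [48, 48, 42, 32, 35, 37, 72, 144, 159, 160, 165, 160, 165, 161, 163, 165, 167, 161, 164, 163, 161, 157, 159, 162, 159, 159, 155, 132, 52, 40, 35, 42, 31, 38] 
 V [53, 74, 116, 136, 144, 130, 106, 133, 164, 179, 179, 187, 186, 185, 182, 184, 183, 189, 184, 183, 182, 180, 175, 167, 162, 144, 117, 77, 69, 108, 139, 141, 108, 74]
pics/s11.png 242 
 S [41, 45, 39, 39, 38, 39, 88, 149, 159, 159, 162, 157, 161, 163, 162, 162, 161, 159, 160, 156, 162, 153, 167, 158, 156, 162, 136, 104, 45, 41, 33, 35, 43, 42] 
 V [62, 79, 111, 139, 142, 123, 110, 139, 160, 165, 165, 169, 168, 174, 172, 179, 176, 173, 171, 170, 167, 170, 163, 161, 155, 137, 107, 66, 68, 123, 146, 144, 120, 103]
pics/s11.png 246 
 S [66, 40, 40, 36, 37, 41, 91, 151, 153, 162, 156, 157, 162, 162, 162, 162, 157, 163, 153, 160, 157, 164, 158, 161, 159, 156, 124, 96, 44, 46, 48, 51, 51, 46] 
 V [108, 101, 128, 142, 145, 123, 112, 137, 162, 168, 170, 174, 170, 172, 168, 175, 175, 175, 177, 174, 171, 163, 163, 154, 148, 137, 121, 82, 81, 117, 128, 121, 119, 123]
pics/s6.png 184 
 S [36, 35, 39, 37, 67, 141, 164,
[... 342 characters left out ...]
0, 164, 161, 164, 171, 168, 159, 163, 166, 159, 160, 163, 166, 166, 164, 163, 153, 164, 89, 34, 36, 33, 30, 36, 33, 42, 43, 48] 
 V [66, 106, 128, 125, 105, 117, 135, 146, 150, 159, 164, 170, 176, 174, 164, 167, 166, 166, 161, 157, 151, 144, 135, 101, 80, 111, 134, 132, 94, 63, 70, 98, 113, 107]
pics/s6.png 192 
 S [54, 43, 29, 33, 47, 126, 159, 164, 163, 173, 160, 163, 163, 160, 164, 159, 162, 166, 161, 162, 163, 158, 158, 154, 101, 46, 38, 45, 53, 53, 56, 58, 58, 57] 
 V [123, 120, 123, 131, 108, 111, 136, 145, 156, 158, 171, 169, 167, 169, 171, 173, 170, 163, 158, 153, 149, 144, 134, 111, 83, 94, 121, 137, 134, 131, 137, 137, 137, 138]
[ 0.5017 -0.1822  0.1022] [364.56410188 239.94883502]
```

```bash
python3 - <<'E'
from h import *
H=cv2.cvtColor(cv2.imread("pics/s8.png"),cv2.COLOR_BGR2HSV)
def edges(row,lo,hi,th=100):
    s=row[lo:hi].astype(float);i=np.where(s>th)[0];a,b=i[0],i[-1]
    return lo+a-(s[a]-th)/(s[a]-s[a-1]), lo+b+(s[b]-th)/(s[b]-s[b+1])
for r in (202,206,210): e=edges(H[r,:,1],248,282);print(r,e,sum(e)/2)
p=np.array([.5573,.0646,.0828]);print([ (z,pix("scene",[p[0],p[1],z]).round(2).tolist()) for z in (.034,.04,.0942)])
for r in (226,229,232,235): print(r,"V",H[r,250:278,2].tolist())
H=cv2.cvtColor(cv2.imread("pics/s11.png"),cv2.COLOR_BGR2HSV)
for r in (236,240,244): e=edges(H[r,:,1],352,382);print(r,e,sum(e)/2)
p=np.array([.5018,-.1822,.1024]);print([ (z,pix("scene",[p[0],p[1],z]).round(2).tolist()) for z in (.03,.04,.1138)])
E
```

```text
202 (np.float64(253.26865671641792), np.float64(272.2560975609756)) 262.76237713869676
206 (np.float64(253.48648648648648), np.float64(272.3466666666667)) 262.9165765765766
210 (np.float64(253.63888888888889), np.float64(272.5287356321839)) 263.0838122605364
[(0.034, [263.71, 235.09]), (0.04, [263.54, 232.28]), (0.0942, [262.02, 206.22])]
226 V [214, 209, 212, 208, 208, 209, 200, 164, 122, 112, 114, 115, 117, 106, 103, 113, 110, 111, 104, 122, 168, 190, 157, 94, 63, 57, 56, 57]
229 V [214, 203, 201, 202, 207, 205, 192, 155, 129, 140, 141, 146, 147, 144, 143, 137, 141, 135, 128, 122, 144, 186, 196, 177, 138, 120, 110, 119]
232 V [202, 208, 206, 207, 211, 210, 202, 168, 132, 135, 138, 140, 145, 147, 142, 138, 138, 135, 127, 122, 138, 182, 206, 215, 218, 217, 216, 214]
235 V [210, 210, 213, 213, 198, 172, 151, 131, 127, 132, 140, 141, 142, 148, 145, 144, 136, 136, 131, 127, 121, 137, 135, 132, 155, 194, 216, 213]
236 (np.float64(356.3888888888889), np.float64(377.4)) 366.89444444444445
240 (np.float64(356.25396825396825), np.float64(377.30555555555554)) 366.7797619047619
244 (np.float64(356.18840579710144), np.float64(377.1168831168831)) 366.6526444569923
[(0.03, [363.1, 285.51]), (0.04, [363.27, 280.26]), (0.1138, [364.57, 239.82])]
```

arm_command:
  commands:
    - [[3.4,-0.28,0,0,0,0,0],[3.4,0,0,1,0,0,0],[3.4,0,0,1.2,0,0,0],[3.4,0,0,0.8,0,0,0],[3.4,0,0,0.3,0,0,0],[3.4,0,0,0,0,0,0],[3.4,0,0,0,0,0,0],[3.4,0,0,0,0,0,0]]

```text
clock: 21.88
tcp_pos: [0.4999, -0.1845, 0.0692]
eef_rot: [180.0, -0.0, 46.4]
contact_force: [-0.5, 0.1, -1.6]
finger_gap: 0.41
gripper_force: 54.7
```

```bash
python3 av.py
```

```text
pos [ 0.4999 -0.1845  0.0693] [0.0001 0.0001 0.0001] F [-0.19 -0.14 -1.82] [0.44 0.55 0.42] M [-0.018 -0.004 -0.008] rot [ 1.7998e+02 -1.0000e-02  4.6400e+01] gap 0.4105187983708395 t 22.2833
```

arm_command:
  commands:
    - [[3.4,0,0,0.2,0,0,0],[3.4,0,0,0.2,0,0,0],[3.4,0,0,0.2,0,0,0],[3.4,0,0,0.2,0,0,0],[3.4,0,0,0.2,0,0,0],[3.4,0,0,0.2,0,0,0],[3.4,0,0,0,0,0,0],[3.4,0,0,0,0,0,0]]

```text
clock: 22.95
tcp_pos: [0.4994, -0.1843, 0.0567]
eef_rot: [-180.0, 0.0, 46.4]
contact_force: [0.3, -0.3, -1.7]
finger_gap: 0.411
gripper_force: 54.7
```

```bash
python3 av.py
```

```text
pos [ 0.4996 -0.1844  0.057 ] [0.0001 0.     0.0001] F [ 0.15 -0.09 -1.84] [0.63 0.3  0.37] M [ 0.001 -0.012 -0.002] rot [ 1.7999e+02 -1.0000e-02  4.6400e+01] gap 0.4105314401862366 t 23.35
```

arm_command:
  commands:
    - [[3.4,0,0,0.15,0,0,0],[3.4,0,0,0.15,0,0,0],[3.4,0,0,0.15,0,0,0],[3.4,0,0,0.15,0,0,0],[3.4,0,0,0,0,0,0],[3.4,0,0,0,0,0,0]]

```text
clock: 23.85
tcp_pos: [0.4998, -0.1848, 0.0508]
eef_rot: [180.0, 0.0, 46.4]
contact_force: [1.9, -2.6, -4.4]
finger_gap: 0.411
gripper_force: 54.6
```

```bash
python3 av.py
```

```text
pos [ 0.4997 -0.1848  0.0509] [0. 0. 0.] F [ 1.67 -3.18 -4.25] [0.41 0.63 0.56] M [-0.804 -0.402  0.008] rot [1.7997e+02 2.0000e-02 4.6390e+01] gap 0.4137285413166447 t 24.25
```

arm_command:
  commands:
    - [[3.4,-0.03,0.08,0,0,0,0],[3.4,0,0,0,0,0,0],[3.4,0,0,0,0,0,0]]

```text
clock: 24.5
tcp_pos: [0.4997, -0.1849, 0.0509]
eef_rot: [-180.0, -0.0, 46.4]
contact_force: [0.4, -1.2, -3.0]
finger_gap: 0.415
gripper_force: 54.6
```

```bash
python3 av.py
```

```text
pos [ 0.4998 -0.1849  0.0509] [0. 0. 0.] F [ 0.76 -1.26 -2.74] [0.7  0.51 0.38] M [-0.278 -0.15  -0.005] rot [-1.7998e+02 -1.0000e-02  4.6400e+01] gap 0.4127073497444 t 24.9
```

Better, with lateral force still pushing along tool +y. A little more, then down.

arm_command:
  commands:
    - [[3.4,0,0.08,0,0,0,0],[3.4,0,0,0,0,0,0],[3.4,0,0,0.1,0,0,0],[3.4,0,0,0.1,0,0,0],[3.4,0,0,0.1,0,0,0],[3.4,0,0,0,0,0,0],[3.4,0,0,0,0,0,0]]

```text
clock: 25.48
tcp_pos: [0.5003, -0.1856, 0.0477]
eef_rot: [-180.0, 0.0, 46.4]
contact_force: [-0.2, -0.1, -3.1]
finger_gap: 0.406
gripper_force: 54.6
```

```bash
python3 av.py
```

```text
pos [ 0.5005 -0.1857  0.0479] [0. 0. 0.] F [ 0.02 -0.03 -1.66] [0.63 0.32 0.64] M [0.004 0.02  0.012] rot [-180.     0.    46.4] gap 0.41156359026018535 t 25.8833
```

arm_command:
  commands:
    - [[3.4,0,0,0.2,0,0,0],[3.4,0,0,0.2,0,0,0],[3.4,0,0,0.2,0,0,0],[3.4,0,0,0.2,0,0,0],[3.4,0,0,0.2,0,0,0],[3.4,0,0,0.2,0,0,0],[3.4,0,0,0.2,0,0,0],[3.4,0,0,0,0,0,0]]

```text
clock: 26.55
tcp_pos: [0.5003, -0.1856, 0.0334]
eef_rot: [-180.0, 0.0, 46.4]
contact_force: [0.5, 0.1, -1.4]
finger_gap: 0.411
gripper_force: 54.7
```

```bash
python3 av.py
```

```text
pos [ 0.5004 -0.1857  0.0339] [0.     0.     0.0001] F [-0.22  0.34 -2.13] [0.72 0.42 0.52] M [ 0.008  0.072 -0.015] rot [180.    0.   46.4] gap 0.40921302856543945 t 26.95
```

arm_command:
  commands:
    - [[3.4,0,0,0.1,0,0,0],[3.4,0,0,0.1,0,0,0],[3.4,0,0,0.1,0,0,0],[3.4,0,0,0.1,0,0,0],[3.4,0,0,0.1,0,0,0],[3.4,0,0,0,0,0,0],[3.4,0,0,0,0,0,0]]

```text
clock: 27.53
tcp_pos: [0.5005, -0.1857, 0.0288]
eef_rot: [-180.0, 0.0, 46.4]
contact_force: [-0.2, 0.7, -1.9]
finger_gap: 0.411
gripper_force: 54.7
```

```bash
python3 av.py
```

```text
pos [ 0.5005 -0.1857  0.0289] [0. 0. 0.] F [-0.76 -0.1  -2.09] [0.16 0.47 0.34] M [ 0.009  0.126 -0.002] rot [180.    0.   46.4] gap 0.41414116789110583 t 27.9333
```

arm_command:
  commands:
    - [[3.4,0,0,0.07,0,0,0],[3.4,0,0,0.07,0,0,0],[3.4,0,0,0.06,0,0,0],[3.4,0,0,0,0,0,0],[3.4,0,0,0,0,0,0]]

```text
clock: 28.35
tcp_pos: [0.5003, -0.1857, 0.027]
eef_rot: [-180.0, 0.0, 46.4]
contact_force: [-2.7, 0.7, 1.4]
finger_gap: 0.409
gripper_force: 55.1
```

```bash
python3 av.py
```

```text
pos [ 0.5003 -0.1857  0.027 ] [0. 0. 0.] F [-3.02  0.51  2.59] [0.5 0.5 0.4] M [ 0.159  0.679 -0.003] rot [-1.7999e+02  1.0000e-02  4.6400e+01] gap 0.4095054089357233 t 28.75
```

Down on the shoulder cone, slightly off in x. I'll shift a little, press lightly, then check before letting go.

arm_command:
  commands:
    - [[3.4,-0.04,-0.04,0,0,0,0],[3.4,0,0,0,0,0,0],[3.4,0,0,0.04,0,0,0],[3.4,0,0,0,0,0,0],[3.4,0,0,0,0,0,0]]

```text
clock: 29.17
tcp_pos: [0.5002, -0.1857, 0.0267]
eef_rot: [180.0, -0.0, 46.4]
contact_force: [-2.2, 0.3, 4.5]
finger_gap: 0.409
gripper_force: 55.3
```

```bash
python3 av.py
```

```text
pos [ 0.5002 -0.1857  0.0266] [0. 0. 0.] F [-1.62  1.03  4.33] [0.33 0.36 0.34] M [ 0.278  0.417 -0.007] rot [ 1.7998e+02 -2.0000e-02  4.6400e+01] gap 0.4137877642762284 t 29.5667
```

arm_command:
  commands:
    - [[6,0,0,0,0,0,0],[6,0,0,0,0,0,0],[6,0,0,0,0,0,0],[6,0,0,0,0,0,0],[6,0,0,-1,0,0,0],[6,0,0,-2,0,0,0],[6,0,0,-3,0,0,0],[6,0,0,-3,0,0,0]]

```text
clock: 30.23
tcp_pos: [0.4991, -0.1855, 0.1175]
eef_rot: [-179.9, 0.0, 46.4]
contact_force: [0.3, -0.5, 0.2]
finger_gap: 0.701
gripper_force: 0.0
```

```bash
python3 av.py; python3 - <<'E'
from h import *
a=capture("scene");cv2.imwrite("pics/s12.png",a)
for b in blobs(a,(12,110,50),(30,255,255),60):
    if 340<b[0]<420 and 240<b[1]<370: print("yellow",b)
m=pix("scene",[.5002,-.1857,.038]);print("pred bushing mid",m)
H=cv2.cvtColor(a,cv2.COLOR_BGR2HSV)
for r in range(262,304,4): print(r,"H",H[r,352:380,0].tolist(),"S",H[r,352:380,1].tolist())
E
```

```text
pos [ 0.5008 -0.1861  0.1184] [0.0017 0.0007 0.003 ] F [ 0.21 -0.18  0.3 ] [0.87 0.51 1.52] M [ 0.004 -0.016  0.005] rot [-1.7988e+02  5.0000e-02  4.6400e+01] gap 0.7016405547421478 t 30.6333
yellow (367.36, 303.2, 2978.0, (np.int32(336), np.int32(265), np.int32(63), np.int32(77)))
yellow (408.73, 355.03, 664.0, (np.int32(395), np.int32(340), np.int32(27), np.int32(34)))
yellow (369.92, 357.76, 825.5, (np.int32(352), np.int32(342), np.int32(34), np.int32(33)))
pred bushing mid [364.65756855 282.33372687]
262 H [15, 14, 14, 14, 16, 15, 16, 16, 15, 16, 16, 18, 18, 18, 18, 19, 19, 19, 19, 19, 19, 18, 18, 19, 18, 19, 20, 18] S [45, 45, 48, 44, 42, 44, 43, 43, 42, 44, 50, 77, 87, 88, 87, 86, 85, 87, 87, 86, 85, 87, 82, 88, 86, 85, 86, 88]
266 H [16, 15, 13, 17, 18, 16, 16, 14, 18, 13, 15, 12, 12, 12, 12, 12, 13, 16, 19, 19, 19, 19, 19, 19, 18, 19, 19, 18] S [44, 44, 47, 43, 42, 45, 40, 40, 39, 45, 56, 114, 151, 163, 162, 158, 128, 102, 89, 87, 86, 87, 89, 87, 85, 86, 88, 87]
270 H [19, 16, 17, 15, 16, 16, 19, 20, 22, 23, 23, 23, 22, 21, 20, 21, 21, 20, 20, 21, 20, 19, 19, 19, 19, 19, 19, 
[... 1460 characters left out ...]
18, 18, 18, 18, 18, 18, 18, 18, 18, 18, 17, 15, 15, 13, 18, 15, 15, 15, 15, 11] S [161, 165, 148, 105, 70, 79, 100, 122, 135, 147, 154, 156, 154, 152, 156, 156, 149, 124, 74, 47, 45, 41, 44, 45, 45, 41, 56, 107]
298 H [12, 12, 13, 12, 13, 14, 15, 17, 15, 16, 15, 18, 15, 16, 16, 14, 14, 17, 15, 15, 15, 16, 15, 16, 15, 18, 16, 15] S [162, 164, 166, 139, 100, 76, 52, 46, 47, 45, 45, 41, 45, 45, 41, 42, 46, 46, 44, 45, 46, 41, 42, 41, 43, 42, 45, 48]
302 H [12, 13, 12, 13, 12, 13, 13, 13, 12, 13, 12, 12, 12, 12, 12, 12, 13, 14, 15, 16, 17, 14, 14, 15, 15, 16, 14, 17] S [158, 157, 148, 161, 150, 143, 160, 155, 160, 153, 151, 153, 144, 141, 141, 138, 97, 53, 42, 45, 42, 44, 42, 44, 41, 43, 43, 50]
```

```bash
python3 -c "
from h import *
print(sign_off())"
```

```text
the job is handed in; nothing more can be done
None
```

The lone bushing has a 15 mm bore: it stopped on the 14 mm land and was held there at about 9.4 N for over a second. It now sits released on the shoulder of the 14 mm post, and the job is handed in; the hand-in returned no verdict.

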